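# Poise the sprung forceps over the cap pan at the marked tip gap

## Task

Slide the steel pan of tube caps along the warming plate, keeping it flat on the plate and never lifting or tipping it, until it stands centred on the green ring, and let go of its handle. Then take the sprung forceps off their rest by the blue finger pads, hold them level with the tips over the middle of the pan and just clear above its rim (within about a hand's breadth), and squeeze until the inner edge of the black right tip lies under the red needle of the gauge. Finish while still holding them there with the gap steady at the mark; do not put them down, and leave the other things on the bench where they are.

Things in the scene. Friction and masses are not known exactly. Their poses are not given: they have to be found in the camera images.
- plate: Low warming plate, 200 x 340 mm and 25 mm high, dark top in an aluminium housing, fixed. Origin at the centre of its underside, long side along its y axis.
- green_center (a point): Centre of the green ring painted on the plate's top (ring 107 mm inside, 122 mm outside diameter); the pan's goal. It may lie left or right of the white ring, where the pan starts.
- pan: Loose open steel pan, 0.2 to 0.4 kg, foot 88 mm and rim 104 mm in diameter, 42 mm high, wall 3 mm, some tube caps stuck to its floor. Origin at the centre of its underside. Its bar handle points along the pan's own -x axis.
- pan_handle (a point): Grip point of the pan's black bar handle: the bar is 14 mm wide, 12 mm high, about 80 mm long clear of the wall; this point is near the middle of its length, half-way up, 100 mm from the pan's centre and 32 mm above the pan's underside (57 mm above the bench).
- rest: Fixed forceps rest: green foot 210 x 85 mm, 8 mm thick, with two blue saddles 45 mm high (ears to 53 mm) that carry the forceps; the front saddle is 45 mm ahead of the finger pads' centre, the rear one 114 mm behind it. Origin below the finger pads' centre; x axis along the forceps towards the tips.
- forceps_grip (a point): Point between the forceps' two blue finger pads, half-way up, 51 mm above the bench in the rest. Its x axis points along the forceps to the tips, z up. Forceps 200 mm long, arms 12 mm high, 0.08 kg, balanced near here. Pads 28 mm long (x), 20 mm high; squeeze them along y. Width over the pads: 44 mm open, about 19 mm + 0.63 x tip gap when squeezed.
- forceps_tips (a point): Point on the forceps' centre line midway between the two tips, 65 mm ahead of the point between the pads, at the same height. It does not move when the forceps are squeezed.
- forceps_left (a joint): Closing angle of each forceps arm, rad: 0 open (tip gap 40 mm), 0.106 fully squeezed (gap 3 mm). Tip gap = 40 mm - 350 mm x this value. The arms are linked and sprung and close alike: about 4 N on each pad starts them, about 9 N holds a gap of 10 mm.
- mark (a joint): Setting of the red needle on the white gauge bar that crosses above the tips from the left (steel) tip: the marked tip gap in m, measured from the inner face of the left tip to the needle's middle, 0.010 to 0.024. It does not move in handling.
- needle (a point): The red needle itself, 2.4 mm wide, 24 mm long, carried by the left arm on the white gauge bar; this point is at its middle, its y axis lies along the gauge bar towards the left tip.
- tip_right (a point): Inner edge of the end of the black right forceps tip, half-way up.
- forceps: The forceps' spine at the rear with both arms; the same axes as the point between the pads, origin 6 mm below it.
- tube_rack: Bystander: blue rack of capped microtubes, 90 x 200 mm, 46 mm high, to the right.
- reagent: Bystander: amber bottle, 66 mm diameter, 150 mm high.
- dishes: Bystander: stack of three culture dishes, 91 mm diameter, 44 mm high.
- jar: Bystander: white jar with red cap, 56 mm diameter, 75 mm high.
- timer: Bystander: grey bench timer 60 x 75 x 28 mm.
- cup: Bystander: empty white plastic cup, 72 mm diameter, 90 mm high.
- pen: Bystander: marker pen lying flat, 140 mm long, 15 mm thick, between robot and plate.

How it is judged:
By the outcome, as a careful person would: the job done as asked, in the order asked, and still so for the second after the job is handed in, while the arm keeps its last pose, push and grip.
It also fails if it takes over 59 s, if anything falls off the work surface, if the arm or the gripper's body presses on something with over 40 N, if the wrist force passes 120 N, or if a joint passes its speed limit or range.

## Robot

A 6-joint arm with a two-finger parallel gripper is mounted at the origin on the work surface. World frame = base frame: x ahead of the robot, y to its left, z up, the work surface at z = 0. Lengths are in m, angles in rad, forces in N, time in s.
With the tool pointing down it reaches from about 0.375 to 0.9 m from the base axis. Payload 3.1 kg.
Tool frame: the origin (TCP) lies between the finger pads; the fingertips stand 11 mm ahead of it and the grasp point (between the pads) lies 8 mm behind it; z points along the fingers, y is the direction in which the jaws open and shut (so a half turn about z gives the same grasp; the last joint's range is limited). The gripper opens to 85 mm and grips with 20 to 120 N. Pads are 22 mm wide; open, the fingers measure 114 mm over their backs; the gripper's body (76 mm by 85 mm) begins 54 mm behind the grasp point. The pads swing forward as they close: fully open they stand 13 mm farther back than shut.
Start: joints at [-1.327, 0.527, 1.433, -0, 1.181, -0.178], TCP at [0.256, -0.57, 0.222] pointing down, gripper open.
Joint ranges: [-3.08, 3.08], [-0.75, 2.2], [0.22, 2.44], [-1.43, 4.57], [0, 2.65], [-2.85, 2.85]. Speed limits (rad/s): [2.79, 2.79, 3.14, 3.14, 3.14, 3.14].

## Interface

Orientations are given as a unit quaternion [x, y, z, w].
In Python, from station import manip gives the robot as it stands. The module is installed in compiled form; this text tells all that it offers.
- The arm moves only by the tool arm_command, never from a script. Its argument "rows" is a list of rows, each a list of 3 entries, a list of its own where there are three numbers: the shift along the world's x, y, z in mm, then the turn about the world's z in rad, then the closure, from -1 (fully open) to 1 (shut), so that 0 is half open. A call has 1 to 12 rows; each row shifts and turns the commanded pose from where the row before left it; what a row does not reach is not made up. A row lasts 1/8 s, in which the tool goes at most 62.5 mm and 10.7 degrees, less where a joint would pass 70% of its speed; a pose out of reach is approached as far as the arm can. A call with a gripper value outside its range is refused whole. The fingers move at their own pace and stop on an object; "squeeze" is the grip in N (left out, the last holds). Time passes only in rows, so rows that do not move let the fingers close. It gives the time, the measured TCP pose, the force and the opening at its end, in the units of the state.
- manip.sense(): the state, without advancing time (a new reading comes with each control period).
- manip.snapshot(name): name is "scene" or "top" or "wrist"; returns the picture (480x640x3 uint8, blue, green, red); there is no depth.
- manip.get_calibration(name): a dict with "fovy" (degrees; the focal length in pixels is half the picture's height over the tangent of half this angle, whatever the lens; pixels are square), "cx", "cy" (the principal point, pixels), "R" (3x3) and "t" (3): a world point X has camera coordinates R X + t. Camera axes: x right, y down, z forward; pixel columns grow to the right and rows downward; lengths in m; the calibration is good to about 2 mm. A picture is of the moment at which its call begins: read the wrist's pose just before it. get_calibration takes no time and is no camera call; for the wrist camera it gives the pose at the moment of the call.
- manip.sign_off(): hands the job in, once; it reports no verdict.
The state is a dict: "t": time; "q": joint angles; "qd": joint speeds; "tau": joint torques, N m; "tcp_pos": TCP position; "tool_rot": TCP orientation; "force": force on the tool from outside, world axes, zero at the start; "ft_torque": the same for the moment, N m; "finger_gap": opening from 0.0 (shut) to 1.0 (fully open).
Only numpy, scipy, OpenCV 4.12 (cv2) and the standard library are available. Lean on these libraries where they do the work, as an engineer would, in place of code of your own. Each camera call takes 0.05 s, during which the arm holds its last target.

## Working session

There is one attempt and no reset: what is moved stays moved. The work goes in short steps, Python scripts to look and compute and a tool call to move; the robot and the scene stay as the last step left them, time stands still between calls to the robot, and variables do not carry over. Pictures are saved under pics/ and viewed, and the job is handed in when it is done.

Besides the shell and the picture viewer there is one more tool, called after ">>>" as a command line: name --argument value ..., lists and objects as JSON in quotes. arm_command: Moves the arm, as the interface text tells. Its arguments: {"type":"object","properties":{"rows":{"type":"array","items":{"type":"array"}},"squeeze":{"type":"number"}},"required":["rows"]}

```bash
mkdir -p pics; cat > h.py <<'E'
from station import manip
import numpy as np, cv2
def K(n):
    c=manip.get_calibration(n); f=240/np.tan(np.radians(c["fovy"])/2); return c,f
def ray(n,u,v,z,c=None):
    if c is None: c,f=K(n)
    else: f=240/np.tan(np.radians(c["fovy"])/2)
    R=np.array(c["R"]);t=np.array(c["t"])
    o=-R.T@t; d=R.T@np.array([(u-c["cx"])/f,(v-c["cy"])/f,1]); s=(z-o[2])/d[2]; return o+s*d
def proj(n,X,c=None):
    if c is None: c,f=K(n)
    else: f=240/np.tan(np.radians(c["fovy"])/2)
    p=np.array(c["R"])@np.array(X)+np.array(c["t"]); return c["cx"]+f*p[0]/p[2],c["cy"]+f*p[1]/p[2]
E
python3 - <<'E'
from h import *
s=manip.sense(); print(s)
for n in("top","scene"):
    print(n,manip.get_calibration(n)); cv2.imwrite(f"pics/{n}0.png",manip.snapshot(n))
E
```

```text
{'t': 0.0, 'q': array([-1.32646649e+00,  5.28490987e-01,  1.43390624e+00,  1.59865760e-05,
        1.18136154e+00, -1.78493565e-01]), 'qd': array([-1.06701708e-03, -5.47665431e-04, -1.26995470e-03,  1.79366061e-05,
       -1.32927202e-03,  2.09465692e-04]), 'tau': array([ 4.66799565e-05, -4.42353308e+01, -1.78028870e+01, -1.99877095e-04,
        8.24765302e-03,  1.17956282e-05]), 'tcp_pos': array([ 0.25631661, -0.56922659,  0.22121712]), 'tool_rot': array([ 9.77735723e-01,  2.09837278e-01, -2.82583807e-05, -1.08271625e-03]), 'force': array([1.21589553, 0.27405248, 0.06059409]), 'ft_torque': array([-0.00682634,  0.00223765,  0.01830837]), 'finger_gap': 0.999454097345746}
top {'fovy': 44.578991210410756, 'cx': 325.42090880094247, 'cy': 232.63581421322908, 'R': array([[-0.00263591, -0.99978738, -0.02045092],
       [-0.99687694,  0.00424128, -0.07885675],
       [ 0.07892672,  0.02017919, -0.99667616]]), 't': array([0.01495133, 0.53125066, 1.3506773 ])}
scene {'fovy': 44.72392468609335, 'cx': 325.18074300600586, 'cy': 233.45008714320824, 'R': array([[-0.35155493,  0.93592753, -0.02118463],
       [ 0.62395751,  0.21738205, -0.75061446],
       [-0.69791558, -0.27710053, -0.66040074]]), 't': array([ 0.1991414 , -0.30277726,  1.9404221 ])}
```

View pics/top0.png

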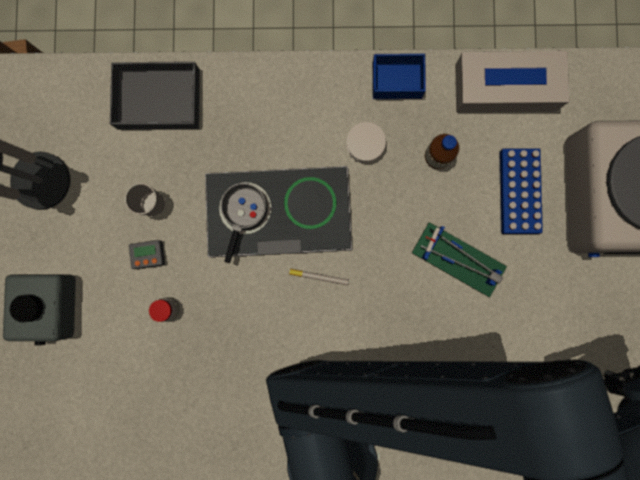

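View pics/scene0.png

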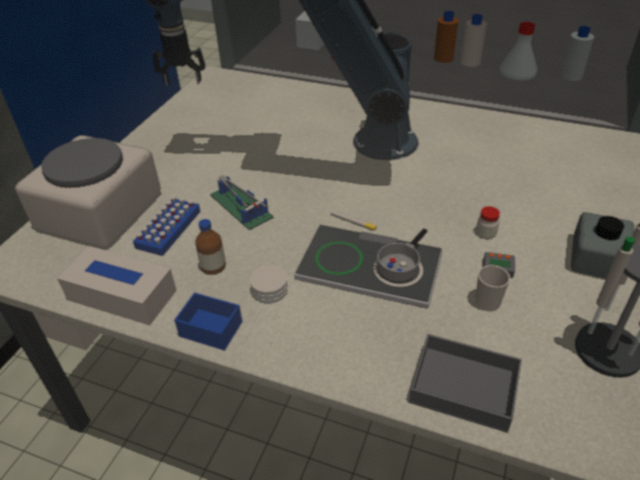

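```bash
python3 - <<'E'
import cv2
im=cv2.imread("pics/top0.png")
cv2.imwrite("pics/a.png",cv2.resize(im[155:295,195:360],None,fx=4.8,fy=4.2,interpolation=cv2.INTER_CUBIC) if 0 else cv2.resize(im[160:290,200:360],None,fx=4.6,fy=4.6,interpolation=cv2.INTER_CUBIC))
cv2.imwrite("pics/b.png",cv2.resize(im[215:305,400:520],None,fx=6,fy=6,interpolation=cv2.INTER_CUBIC))
E
```

```text
(no output)
```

View pics/a.png

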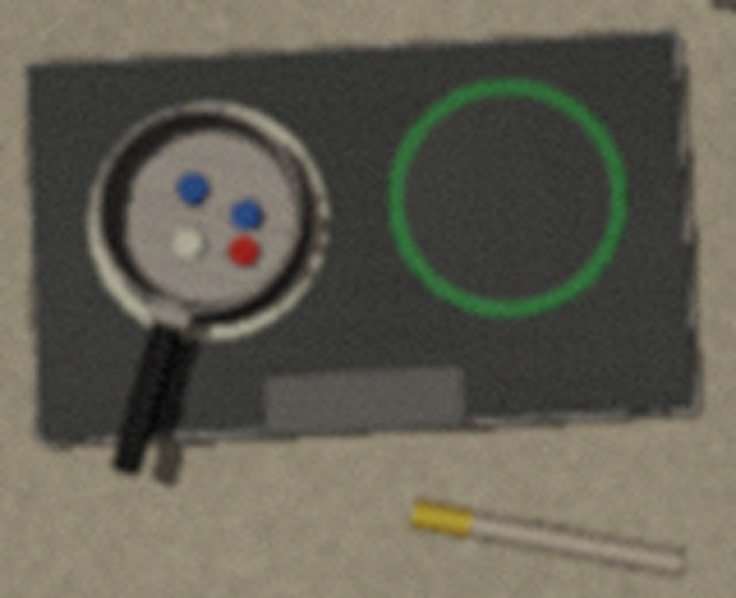

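View pics/b.png

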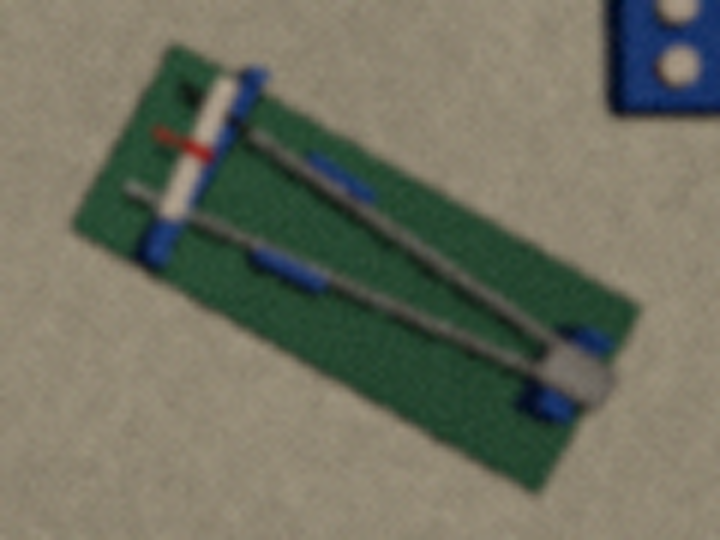

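```bash
python3 - <<'E'
from h import *
c=manip.get_calibration("top")
A=lambda x,y,z: ray("top",200+(x+.5)/4.6-.5,160+(y+.5)/4.6-.5,z,c)
B=lambda x,y,z: ray("top",400+(x+.5)/6-.5,215+(y+.5)/6-.5,z,c)
g=A(509,198,.025);p=A(212,219,.028);w=A(208,220,.025)
print("green",g,"pan",p,"white",w)
hb=A(172,325,.063);he=A(127,468,.063);d=he-hb; print("handle",hb,he,np.degrees(np.arctan2(d[1],d[0])), np.hypot(*(he-p)[:2]))
d2=he-p;print(np.degrees(np.arctan2(d2[1],d2[0])))
p1=B(340,177,.061);p2=B(288,268,.061);sp=B(577,372,.057);print("pads",p1,p2,(p1+p2)/2,np.linalg.norm(p1-p2),"spine",sp)
t1=B(190,92,.057);t2=B(128,186,.057);m=(t1+t2)/2;print("tips",t1,t2,m)
d=m-sp;print("yaw",np.degrees(np.arctan2(d[1],d[0])),np.linalg.norm(m-sp))
print("pen",A(415,510,.0075),A(685,560,.0075))
for k in [(30,65),(678,35),(700,410),(42,445)]: print("plate",A(*k,.025))
E
```

```text
green [0.60174048 0.0484473  0.025     ] pan [0.59136582 0.19988805 0.028     ] white [0.59123312 0.20240733 0.025     ]
handle [0.5342708  0.21381838 0.063     ] [0.46354433 0.23544163 0.063     ] 162.99999817530616 0.13267399902022292
164.45607620399795
pads [ 0.50092146 -0.28346171  0.061     ] [ 0.46671484 -0.26329482  0.061     ] [ 0.48381815 -0.27337826  0.061     ] 0.039708894838081765 spine [ 0.42742597 -0.37146408  0.057     ]
tips [ 0.5336373  -0.22832165  0.057     ] [ 0.49805374 -0.20434591  0.057     ] [ 0.51584552 -0.21633378  0.057     ]
yaw 60.31817423311435 0.17855930868390255
pen [0.44325204 0.0975573  0.0075    ] [ 0.41736462 -0.04057536  0.0075    ]
plate [0.67192589 0.29486757 0.025     ]
plate [ 0.68534723 -0.03820299  0.025     ]
plate [ 0.49310692 -0.04827127  0.025     ]
plate [0.47653098 0.28610219 0.025     ]
```

>>> arm_command --rows '[[[30,50,0],-0.044,-1],[[30,50,0],-0.044,-1],[[30,50,0],-0.044,-1],[[30,50,0],-0.044,-1],[[30,50,0],-0.044,-1],[[30,50,0],-0.044,-1],[[30,40,0],-0.044,-1],[[20,0,0],-0.044,-1],[[0,0,0],0,-1]]' --squeeze 20

```text
t: 1.23
tcp_pos: [0.4875, -0.2294, 0.222]
tool_rot: [0.999, 0.037, 0.0, 0.0]
force: [-0.1, 0.7, -0.2]
finger_gap: 0.999
```

```bash
python3 - <<'E'
from h import *
c=manip.get_calibration("wrist");print(c,manip.sense()["tcp_pos"]);np.savez("w1.npz",**c)
cv2.imwrite("pics/w1.png",manip.snapshot("wrist"))
E
```

```text
{'fovy': 65.09428883256551, 'cx': 320.86159518886484, 'cy': 241.1541237090674, 'R': array([[ 7.31156031e-02, -9.97323472e-01,  4.58957963e-06],
       [-9.61805932e-01, -7.05105302e-02,  2.64495018e-01],
       [-2.63786766e-01, -1.93431271e-02, -9.64387052e-01]]), 't': array([-0.26390505,  0.41860993,  0.50165408])} [ 0.48745854 -0.22943142  0.22199614]
```

View pics/w1.png

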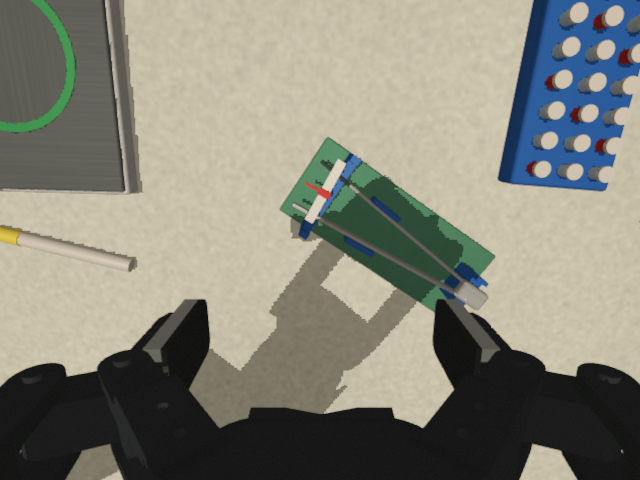

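```bash
python3 - <<'E'
import cv2
im=cv2.imread("pics/w1.png")
cv2.imwrite("pics/c.png",cv2.resize(im[130:320,270:500],None,fx=3.4,fy=3.1,interpolation=cv2.INTER_CUBIC) if 0 else cv2.resize(im[130:320,270:500],None,fx=3,fy=3,interpolation=cv2.INTER_CUBIC))
E
```

```text
(no output)
```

View pics/c.png

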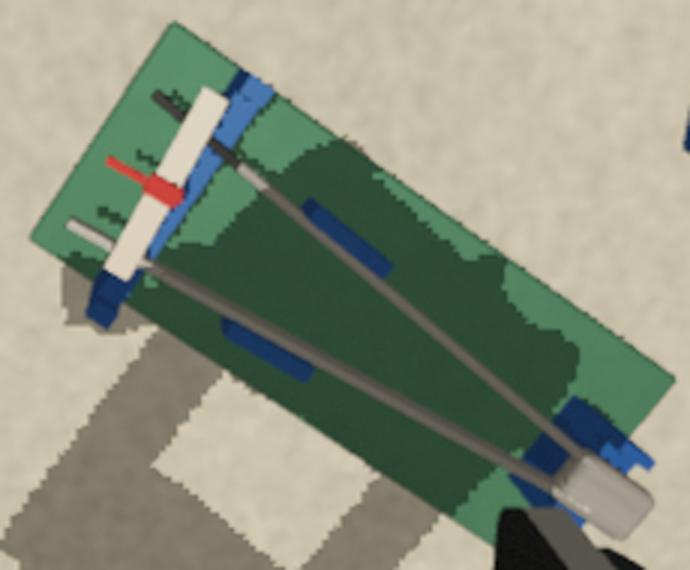

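>>> arm_command --rows '[[[0,55,0],-0.044,-1],[[0,55,0],-0.044,-1],[[0,55,0],-0.044,-1],[[0,55,0],-0.044,-1],[[0,55,0],-0.044,-1],[[0,55,0],-0.044,-1],[[0,55,0],-0.044,-1],[[0,50,0],-0.044,-1],[[0,0,0],0,-1]]'

```text
t: 2.4
tcp_pos: [0.4856, 0.2067, 0.222]
tool_rot: [0.99, -0.138, -0.0, -0.0]
force: [0.4, -1.2, -0.5]
finger_gap: 1.001
```

```bash
python3 - <<'E'
from h import *
c=manip.get_calibration("wrist");print(manip.sense()["tcp_pos"]);np.savez("w2.npz",**c)
cv2.imwrite("pics/w2.png",manip.snapshot("wrist"))
E
```

```text
[0.4856073  0.20669331 0.22199473]
```

View pics/w2.png

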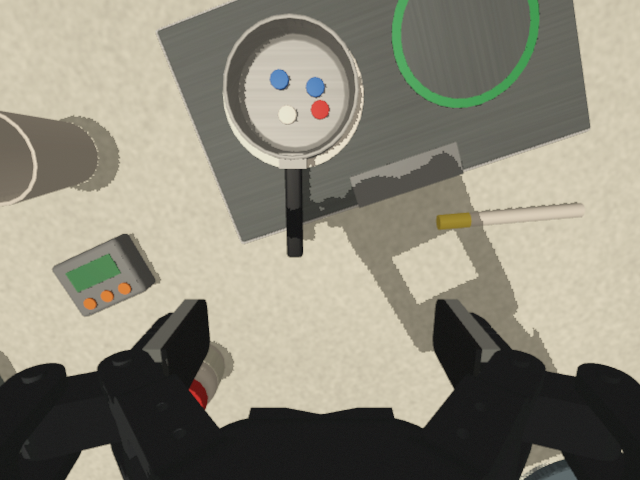

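```bash
python3 - <<'E'
from h import *
c=np.load("w2.npz")
print("jar",ray("top",160.5,310,.075))
for n,u,v,z in [("hb",293.5,170,.063),("he",294.5,255,.057),("hm",293.5,210,.063),("floor",300,92,.028),("rim",291,85,.067),("timer",123,240,.028)]: print(n,ray("wrist",u,v,z,c))
im=cv2.imread("pics/w2.png")
m=cv2.inRange(cv2.cvtColor(im,cv2.COLOR_BGR2HSV),(50,120,60),(75,255,255));m[:,:370]=0
cnt=max(cv2.findContours(m,cv2.RETR_EXTERNAL,cv2.CHAIN_APPROX_NONE)[0],key=cv2.contourArea)[:,0]
cnt=cnt[cnt[:,1]>3]
P=np.array([ray("wrist",u,v,.025,c)[:2] for u,v in cnt])
A=np.c_[2*P,np.ones(len(P))];s=np.linalg.lstsq(A,(P**2).sum(1),rcond=None)[0];print("green",s[:2],np.sqrt(s[2]+s[:2]@s[:2]))
im=cv2.imread("pics/top0.png")
m=cv2.inRange(cv2.cvtColor(im,cv2.COLOR_BGR2HSV),(50,120,60),(75,255,255));m[:,:270]=0;m[:,350:]=0
ys,xs=np.nonzero(m);e=cv2.fitEllipse(max(cv2.findContours(m,cv2.RETR_EXTERNAL,cv2.CHAIN_APPROX_NONE)[0],key=cv2.contourArea));print(e,ray("top",*e[0],.025))
cw=np.load("w1.npz")
C=lambda x,y,z: ray("wrist",270+(x+.5)/3-.5,130+(y+.5)/3-.5,z,cw)
p1=C(348,238,.061);p2=C(267,350,.061);sp=C(612,490,.057);t1=C(158,97,.057);t2=C(72,226,.057)
print(p1,p2,(p1+p2)/2,sp,(t1+t2)/2);d=(t1+t2)/2-sp;print(np.degrees(np.arctan2(d[1],d[0])))
d=(p1-p2);print(np.degrees(np.arctan2(d[1],d[0])))
E
```

```text
jar [0.35474956 0.38202753 0.075     ]
hb [0.53186067 0.21722986 0.063     ]
he [0.46069217 0.23853432 0.057     ]
hm [0.50033032 0.22688058 0.063     ]
floor [0.59135979 0.19576682 0.028     ]
rim [0.59331978 0.20010383 0.067     ]
timer [0.51147696 0.39558845 0.028     ]
green [0.59997547 0.05030582] 0.057118666701277465
((309.7991943359375, 202.4968719482422), (49.70209503173828, 50.10429000854492), 98.16242980957031) [0.60211341 0.04953154 0.025     ]
[ 0.50082978 -0.28253123  0.061     ] [ 0.46664809 -0.26314549  0.061     ] [ 0.48373894 -0.27283836  0.061     ] [ 0.42934643 -0.37192076  0.057     ] [ 0.5165925  -0.21577118  0.057     ]
60.80642474843026
-29.559235424501786
```

>>> arm_command --rows '[[[11,21,-40],-0.014,-1],[[0,0,-40],0,-1],[[0,0,-40],0,-1],[[0,0,-33],0,-1],[[0,0,0],0,-1],[[0,0,0],0,-1]]'

```text
t: 3.2
tcp_pos: [0.4983, 0.2249, 0.0701]
tool_rot: [0.989, -0.148, 0.001, -0.0]
force: [0.9, 0.8, 0.2]
finger_gap: 1.0
```

```bash
python3 - <<'E'
from h import *
c=manip.get_calibration("wrist");print(manip.sense()["tcp_pos"]);np.savez("w3.npz",**c)
cv2.imwrite("pics/w3.png",manip.snapshot("wrist"))
E
```

```text
[0.49833718 0.22490289 0.07013935]
```

View pics/w3.png

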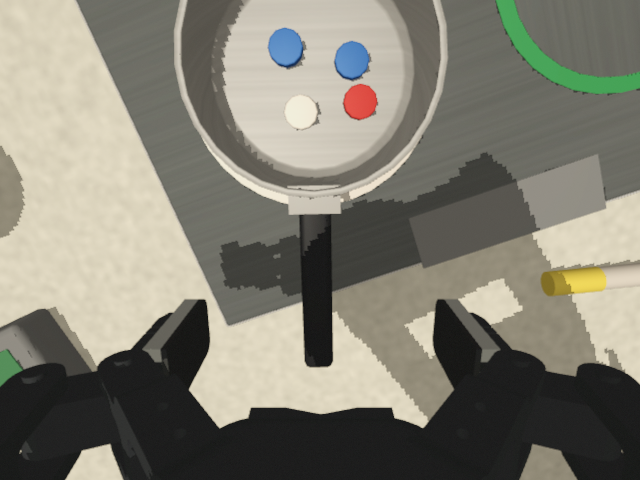

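>>> arm_command --rows '[[[0,1,-21],0,-1],[[0,0,0],0,-1],[[0,0,0],0,0],[[0,0,0],0,0.5],[[0,0,0],0,1],[[0,0,0],0,1],[[0,0,0],0,1],[[0,0,0],0,1]]' --squeeze 30

```text
t: 4.25
tcp_pos: [0.4977, 0.2273, 0.0485]
tool_rot: [0.989, -0.147, 0.0, -0.0]
force: [0.0, 1.0, 2.3]
finger_gap: 0.152
```

```bash
python3 - <<'E'
from h import *
c=manip.get_calibration("wrist");s=manip.sense();print(s["tcp_pos"],s["force"],s["ft_torque"],s["finger_gap"]);np.savez("w4.npz",**c)
cv2.imwrite("pics/w4.png",manip.snapshot("wrist"))
E
```

```text
[0.49767476 0.22733557 0.04849976] [0.02923115 1.02681375 2.30333892] [0.26381451 0.09513045 0.1288314 ] 0.15171492634531963
```

View pics/w4.png

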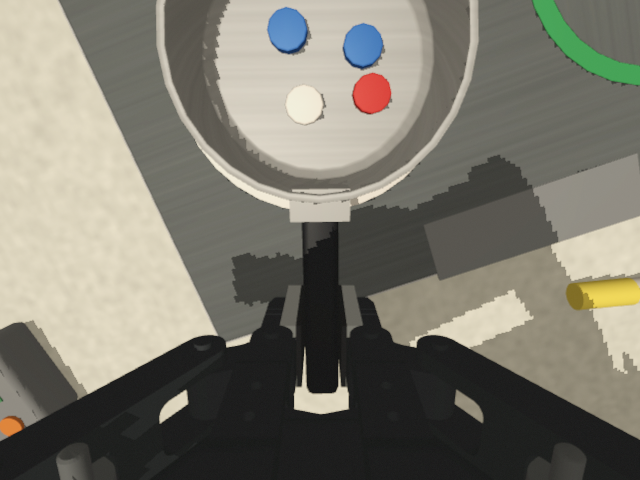

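>>> arm_command --rows '[[[0,-6,0],0,1],[[1,-12,0],0,1],[[1,-15,0],0,1],[[1,-15,0],0,1],[[1,-15,0],0,1],[[1,-15,0],0,1],[[1,-15,0],0,1],[[1,-15,0],0,1],[[1,-15,0],0,1],[[1,-15,0],0,1],[[0,-9,0],0,1],[[0,0,0],0,1]]'

```text
t: 5.8
tcp_pos: [0.5069, 0.0787, 0.0482]
tool_rot: [0.989, -0.148, 0.0, 0.0]
force: [0.7, -0.5, 3.3]
finger_gap: 0.149
```

>>> arm_command --rows '[[[0,0,0],0,1],[[0,0,0],0,1]]'

```text
t: 6.05
tcp_pos: [0.5069, 0.0796, 0.0482]
tool_rot: [0.989, -0.147, 0.0, 0.0]
force: [0.9, -3.8, 1.1]
finger_gap: 0.152
```

```bash
python3 - <<'E'
from h import *
c=manip.get_calibration("wrist");s=manip.sense();print(s["tcp_pos"],s["force"],s["ft_torque"],s["finger_gap"]);np.savez("w5.npz",**c)
cv2.imwrite("pics/w5.png",manip.snapshot("wrist"))
t=manip.snapshot("top");cv2.imwrite("pics/top1.png",t);cv2.imwrite("pics/top1c.png",cv2.resize(t[155:285,240:380],None,fx=4.5,fy=4.5,interpolation=cv2.INTER_CUBIC))
E
```

```text
[0.50690253 0.07955823 0.04817017] [ 0.89295834 -3.81356762  1.12881923] [-0.62057743 -0.1929498  -0.17485569] 0.15157520687555986
```

View pics/w5.png

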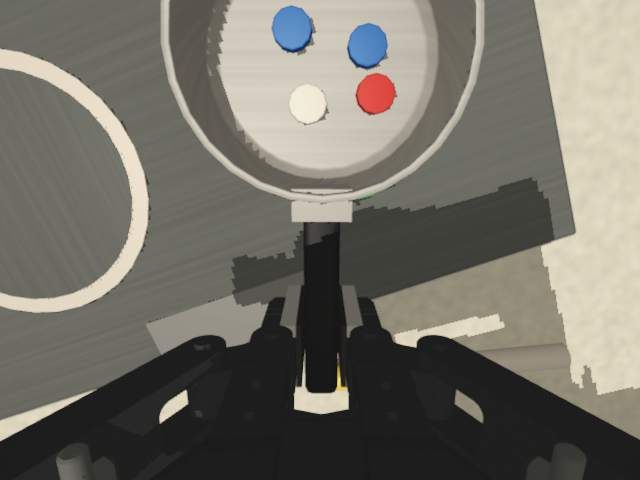

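View pics/top1c.png

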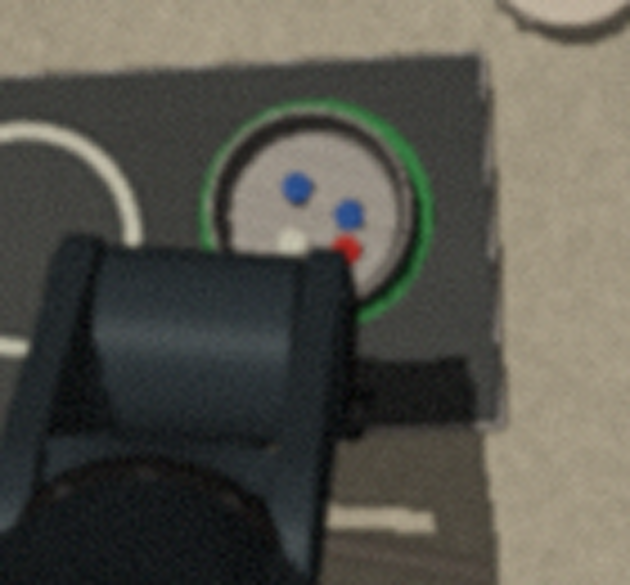

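```bash
python3 - <<'E'
import cv2
im=cv2.imread("pics/w2.png")
cv2.imwrite("pics/d.png",cv2.resize(im[5:185,205:385],None,fx=3.3,fy=3.3,interpolation=cv2.INTER_CUBIC))
E
```

```text
(no output)
```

View pics/d.png

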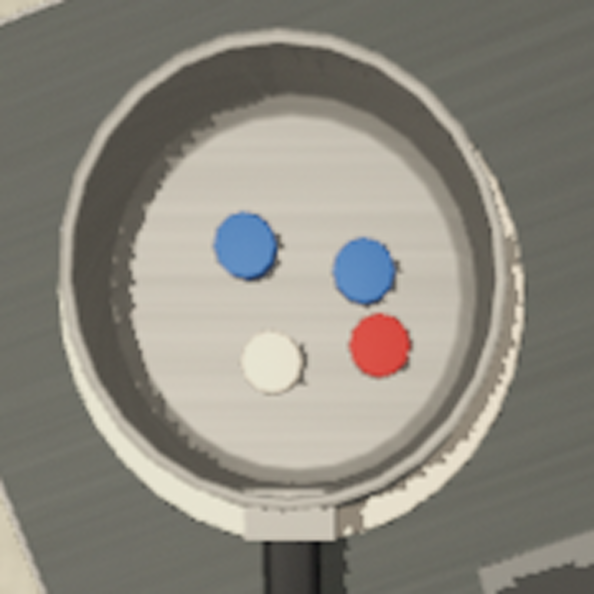

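```bash
python3 - <<'E'
from h import *
def circ(P):
    A=np.c_[2*P,np.ones(len(P))];s=np.linalg.lstsq(A,(P**2).sum(1),rcond=None)[0];return s[:2],np.sqrt(s[2]+s[:2]@s[:2])
c=np.load("w2.npz")
pts=[(60,260),(506,260),(280,30),(285,507),(470,140),(100,140),(480,380),(88,380)]
print("pan start",circ(np.array([ray("wrist",205+x/3.3,5+y/3.3,.067,c)[:2] for x,y in pts])))
def caps(n):
    hsv=cv2.cvtColor(cv2.imread(n),cv2.COLOR_BGR2HSV);m=cv2.inRange(hsv,(100,120,70),(125,255,255))
    k,l,st,ce=cv2.connectedComponentsWithStats(m);
    return [tuple(ce[i]) for i in range(1,k) if 12<st[i,4]<60 and 220<ce[i][0]<340 and 180<ce[i][1]<220]
a=caps("pics/top0.png");b=caps("pics/top1.png");print(a,b)
print([ray("top",*y,.032)-ray("top",*x,.032) for x,y in zip(a,b)])
E
```

```text
pan start (array([0.58995926, 0.20107778]), np.float64(0.051066951750652255))
[(np.float64(241.56), np.float64(200.6)), (np.float64(253.14285714285714), np.float64(206.1904761904762))] [(np.float64(305.72727272727275), np.float64(196.5)), (np.float64(317.14285714285717), np.float64(202.1904761904762))]
[array([ 0.00884549, -0.1503769 ,  0.        ]), array([ 0.00862476, -0.14976394,  0.        ])]
```

>>> arm_command --rows '[[[1,0,0],0,1],[[1,-1,0],0,1],[[0,0,0],0,1],[[0,0,0],0,1],[[0,0,0],0,0],[[0,0,0],0,-0.3],[[0,0,0],0,-0.5],[[0,0,0],0,-0.5],[[0,0,30],0,-0.5],[[-20,0,50],0,-0.5],[[-20,0,50],0,-1],[[0,0,0],0,-1]]'

```text
t: 7.65
tcp_pos: [0.4693, 0.0792, 0.1815]
tool_rot: [0.989, -0.147, 0.003, -0.0]
force: [-0.5, -1.0, -0.5]
finger_gap: 0.999
```

```bash
python3 - <<'E'
from h import *
c=manip.get_calibration("wrist");s=manip.sense();print(s["tcp_pos"],s["tool_rot"],s["force"],s["finger_gap"]);np.savez("w6.npz",**c)
cv2.imwrite("pics/w6.png",manip.snapshot("wrist"))
E
```

```text
[0.46932323 0.07921322 0.18146262] [ 9.89142926e-01 -1.46916400e-01  3.42570002e-03 -3.29255183e-04] [-0.4725733  -0.95811475 -0.52614992] 0.9989445318781563
```

View pics/w6.png

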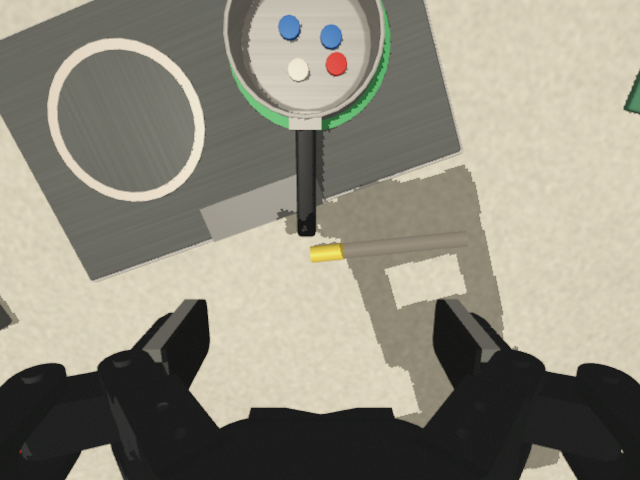

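>>> arm_command --rows '[[[0,-38,20],0.15,-1],[[2,-39,20],0.15,-1],[[2,-39,0],0.15,-1],[[2,-39,0],0.15,-1],[[2,-39,0],0.15,-1],[[2,-39,0],0.15,-1],[[2,-39,0],0.15,-1],[[2,-40,0],0.15,-1],[[0,-40,0],0.153,-1],[[0,0,0],0,-1],[[0,0,0],0,-1]]'

```text
t: 9.07
tcp_pos: [0.4818, -0.2722, 0.2165]
tool_rot: [0.864, 0.504, -0.0, -0.002]
force: [-0.0, 0.6, -0.7]
finger_gap: 0.997
```

```bash
python3 - <<'E'
from h import *
c=manip.get_calibration("wrist");s=manip.sense();print(s["tcp_pos"],s["tool_rot"],s["q"],np.degrees(2*np.arctan2(s["tool_rot"][1],s["tool_rot"][0])));np.savez("w7.npz",**c)
cv2.imwrite("pics/w7.png",manip.snapshot("wrist"))
t=manip.snapshot("top");cv2.imwrite("pics/top2.png",t);cv2.imwrite("pics/top2c.png",cv2.resize(t[165:275,260:370],None,fx=5.4,fy=5.4,interpolation=cv2.INTER_CUBIC))
E
```

```text
[ 0.48181492 -0.27219725  0.21649171] [ 8.63741341e-01  5.03931838e-01 -3.94735735e-04 -1.85547381e-03] [-7.16444157e-01  4.39764606e-01  1.61742421e+00  4.98250107e-04
  1.08817213e+00 -2.02171708e-01] 60.52106239079393
```

View pics/w7.png

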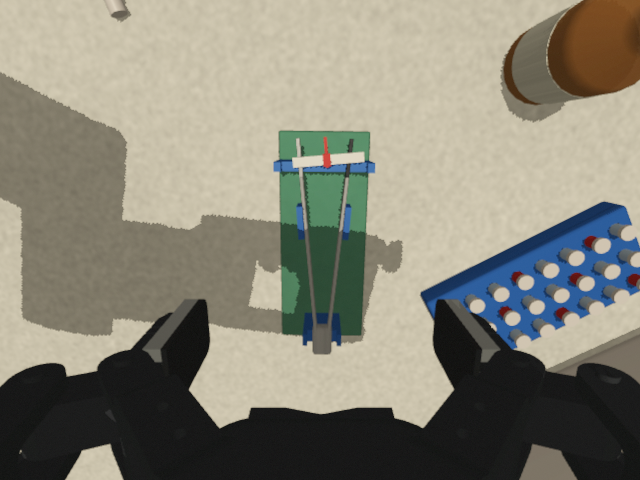

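View pics/top2c.png

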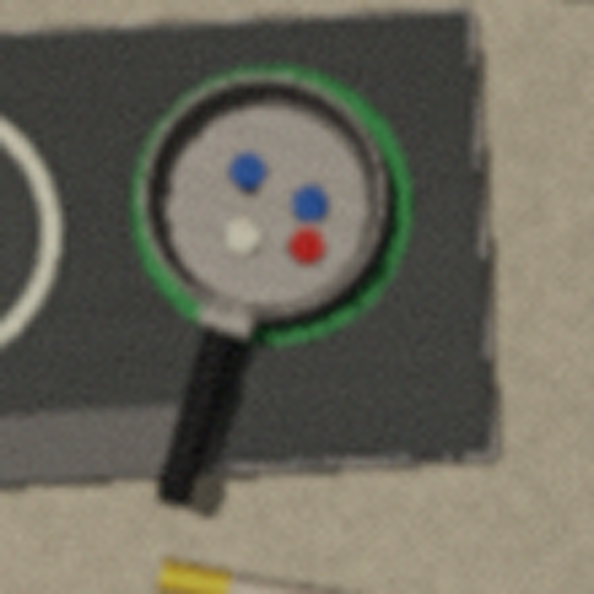

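```bash
python3 - <<'E'
from h import *
print("pan",ray("top",309.2,202.6,.028),"green",ray("top",309.8,202.5,.025))
def caps(n):
    hsv=cv2.cvtColor(cv2.imread(n),cv2.COLOR_BGR2HSV);m=cv2.inRange(hsv,(100,120,70),(125,255,255))
    k,l,st,ce=cv2.connectedComponentsWithStats(m);
    return [tuple(ce[i]) for i in range(1,k) if 12<st[i,4]<60 and 220<ce[i][0]<340 and 180<ce[i][1]<220]
a=caps("pics/top0.png");b=caps("pics/top2.png")
print([ray("top",*y,.032)-ray("top",*x,.032) for x,y in zip(a,b)])
im=cv2.imread("pics/w7.png")
cv2.imwrite("pics/e.png",cv2.resize(im[125:360,265:380],None,fx=2.5,fy=2.5,interpolation=cv2.INTER_CUBIC))
cv2.imwrite("pics/f.png",cv2.resize(im[125:245,265:385],None,fx=5,fy=5,interpolation=cv2.INTER_CUBIC))
E
```

```text
pan [0.60148353 0.05079507 0.028     ] green [0.602106   0.04952966 0.025     ]
[array([ 0.00885137, -0.14931346,  0.        ]), array([ 0.00866549, -0.14943031,  0.        ])]
```

View pics/e.png

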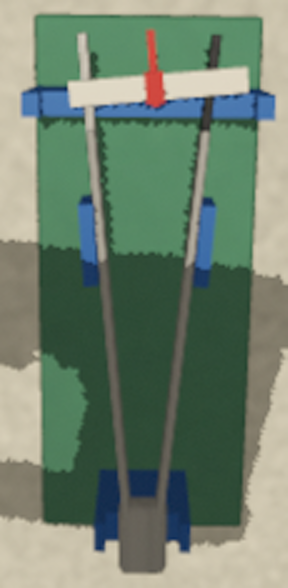

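View pics/f.png

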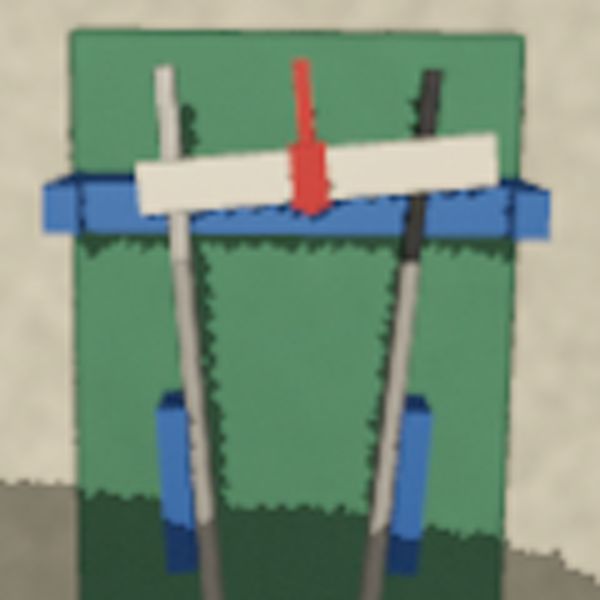

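```bash
python3 - <<'E'
from h import *
c=np.load("w7.npz")
C=lambda x,y,z: ray("wrist",265+(x+.5)/2.5-.5,125+(y+.5)/2.5-.5,z,c)
F=lambda x,y,z: ray("wrist",265+(x+.5)/5-.5,125+(y+.5)/5-.5,z,c)
t1=F(165,68,.057);t2=F(432,72,.057);sp=C(142,500,.057);p1=F(172,398,.061);p2=F(418,398,.061);q1=F(182,572,.041);q2=F(405,572,.041)
m=(t1+t2)/2;d=m-sp;print("tips",m,np.linalg.norm(t1-t2),"spine",sp,"yaw",np.degrees(np.arctan2(d[1],d[0])))
pf=(p1+p2)/2;print("pads front",pf)
yaw=np.arctan2(d[1],d[0]); u=np.array([np.cos(yaw),np.sin(yaw)])
print("grip from tips",m[:2]-65e-3*u,"grip from padfront",pf[:2]-14e-3*u)
tl=F(175,68,.057);tr=F(424,72,.057)
for z in(.060,.063,.066,.070):
    n=F(302,62,z); e=(tr-tl)/np.linalg.norm(tr-tl); print(z,np.linalg.norm(tr-tl),(n-tl)@e)
E
```

```text
tips [ 0.51654401 -0.21472034  0.057     ] 0.042561134449183885 spine [ 0.43405422 -0.35609104  0.057     ] yaw 59.73644139950127
pads front [ 0.49047001 -0.25982377  0.061     ]
grip from tips [ 0.48378541 -0.2708619 ] grip from padfront [ 0.48341431 -0.2719158 ]
0.06 0.039692499707929256 0.02020094163712935
0.063 0.039692499707929256 0.020180471440398362
0.066 0.039692499707929256 0.02016000124366736
0.07 0.039692499707929256 0.020132707648026077
```

>>> arm_command --rows '[[[2,1,-45],-0.01,-0.6],[[0,0,-45],0,-0.6],[[0,0,-45],0,-0.6],[[0,0,-40],0,-0.6],[[0,0,0],0,-0.6],[[0,0,0],0,-0.6]]'

```text
t: 9.93
tcp_pos: [0.4853, -0.2718, 0.0443]
tool_rot: [0.866, 0.501, 0.0, 0.001]
force: [0.4, 0.2, 0.3]
finger_gap: 0.797
```

```bash
python3 - <<'E'
from h import *
c=manip.get_calibration("wrist");s=manip.sense();print(s["tcp_pos"],s["force"],s["finger_gap"],np.degrees(2*np.arctan2(s["tool_rot"][1],s["tool_rot"][0])));np.savez("w8.npz",**c)
cv2.imwrite("pics/w8.png",manip.snapshot("wrist"))
E
```

```text
[ 0.4852922  -0.27182842  0.0443018 ] [0.41536235 0.23599086 0.26822309] 0.7968810517737582 60.08233298270166
```

View pics/w8.png

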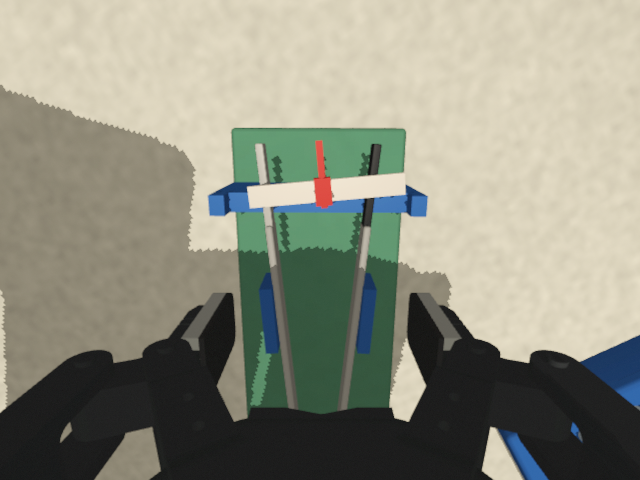

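>>> arm_command --rows '[[[-1,1,-3],0,-0.4],[[0,0,0],0,-0.2],[[0,0,0],0,0],[[0,0,0],0,0.1],[[0,0,0],0,0.1],[[0,0,0],0,0.1]]' --squeeze 20

```text
t: 10.72
tcp_pos: [0.4843, -0.2712, 0.0417]
tool_rot: [0.866, 0.5, 0.001, 0.001]
force: [-0.1, 2.1, 8.2]
finger_gap: 0.449
```

```bash
python3 - <<'E'
from h import *
c=manip.get_calibration("wrist");s=manip.sense();print(s["tcp_pos"],s["force"],s["finger_gap"],np.degrees(2*np.arctan2(s["tool_rot"][1],s["tool_rot"][0])));np.savez("w9.npz",**c)
cv2.imwrite("pics/w9.png",manip.snapshot("wrist"))
E
```

```text
[ 0.48429458 -0.27123534  0.04168709] [-0.09199715  2.05645113  8.21922554] 0.4491595099424128 59.99949229909556
```

View pics/w9.png

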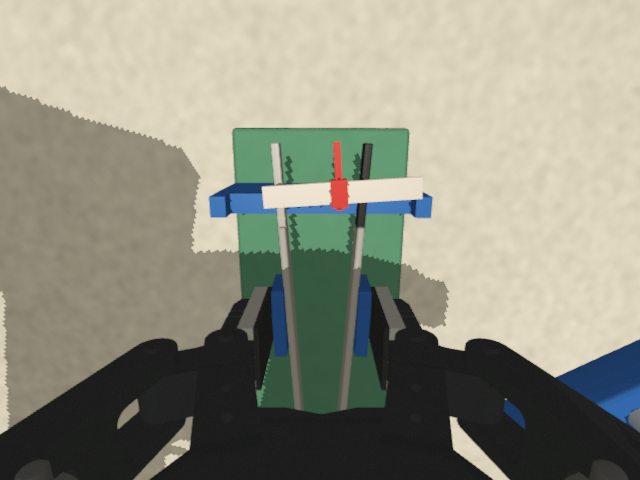

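>>> arm_command --rows '[[[0,0,0],0,0.15],[[0,0,0],0,0.2],[[0,0,0],0,0.2],[[0,0,2],0,0.2],[[0,0,5],0,0.2],[[0,0,10],0,0.2],[[0,0,15],0,0.2],[[0,0,15],0,0.2],[[0,0,15],0,0.2],[[0,0,0],0,0.2]]'

```text
t: 12.02
tcp_pos: [0.4844, -0.2717, 0.104]
tool_rot: [0.866, 0.5, 0.001, 0.002]
force: [0.2, -0.7, -0.3]
finger_gap: 0.406
```

```bash
python3 - <<'E'
from h import *
c=manip.get_calibration("wrist");s=manip.sense();print(s["tcp_pos"],s["force"],s["finger_gap"],np.degrees(2*np.arctan2(s["tool_rot"][1],s["tool_rot"][0])));np.savez("w10.npz",**c)
cv2.imwrite("pics/w10.png",manip.snapshot("wrist"));t=manip.snapshot("scene");cv2.imwrite("pics/s10.png",cv2.resize(t[150:270,180:340],None,fx=4,fy=4,interpolation=cv2.INTER_CUBIC))
E
```

```text
[ 0.48436794 -0.27166864  0.10399061] [ 0.22884476 -0.73695122 -0.34563223] 0.4055941235274008 60.03761551398984
```

View pics/w10.png

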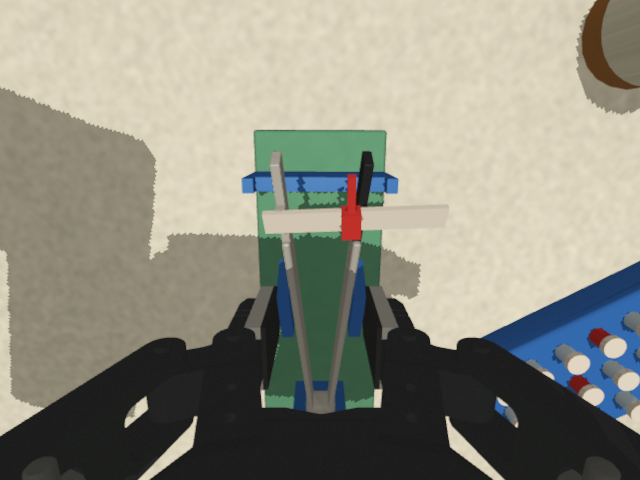

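View pics/s10.png

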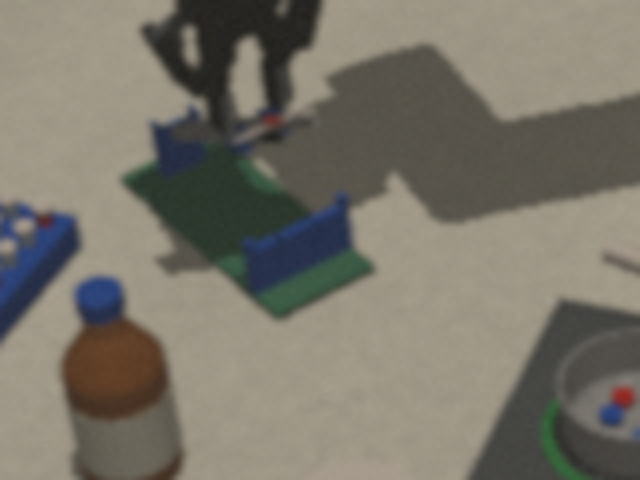

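```bash
python3 - <<'E'
import cv2
for n in("w9","w10"):
    im=cv2.imread(f"pics/{n}.png")
    cv2.imwrite(f"pics/{n}c.png",cv2.resize(im[130:430,230:460],None,fx=2,fy=2,interpolation=cv2.INTER_CUBIC))
E
```

```text
(no output)
```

View pics/w9c.png

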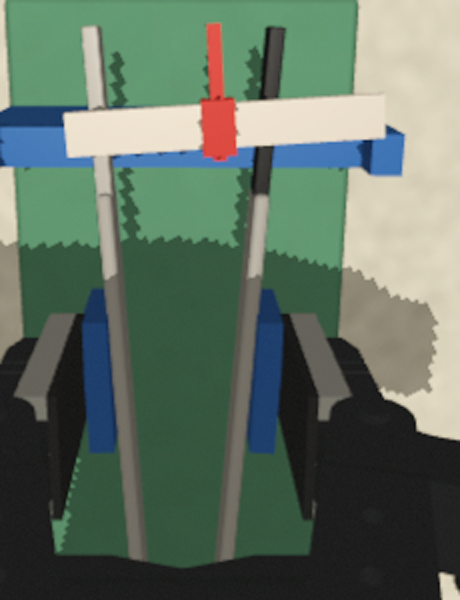

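View pics/w10c.png

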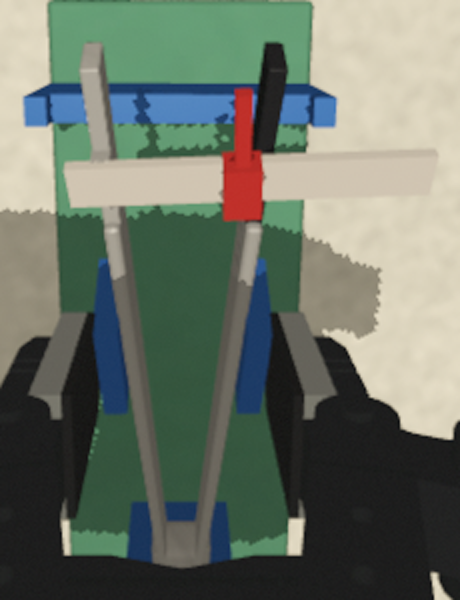

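```bash
cat > fit.py <<'E'
from h import *
from scipy.optimize import least_squares
def fit(wf,tips_top,tips_bot,padf,tcp):
    c=np.load(wf); yaw=np.radians(60)
    X=np.array([np.cos(yaw),np.sin(yaw),0]);Y=np.array([-X[1],X[0],0]);Z=np.array([0,0,1.])
    def pts(p):
        dx,dy,dz,pi,dyaw,g,w=p
        o=np.array(tcp)+np.array([0,0,.008])+X*dx+Y*dy+Z*dz
        cy,sy=np.cos(dyaw),np.sin(dyaw)
        x0=X*cy+Y*sy;y=Y*cy-X*sy
        x=x0*np.cos(pi)+Z*np.sin(pi);z=Z*np.cos(pi)-x0*np.sin(pi)
        f=lambda a,b,cc:o+a*x+b*y+cc*z
        return [f(.065,g/2+.0015,.006),f(.065,-g/2-.0015,.006),f(.065,g/2+.0015,-.006),f(.065,-g/2-.0015,-.006),f(.014,w,.01),f(.014,-w,.01)]
    obs=[*tips_top]+[*tips_bot]+[*padf]
    def res(p):
        r=[]
        for P,o in zip(pts(p),obs):
            if o is None: continue
            u,v=proj("wrist",P,c); r+= [u-o[0],v-o[1]]
        return np.r_[r,(p[0])/.003,p[1]/.003,p[2]/.003,p[3]/.5,p[4]/.1]
    s=least_squares(res,[0,0,0,0.1,0,.03,.018],x_scale=[.001,.001,.001,.05,.05,.001,.001])
    p=s.x;print("dx dy dz mm",p[:3]*1e3,"pitch deg",np.degrees(p[3]),"yaw",np.degrees(p[4]),"gap",p[5]*1e3,"padhalf",p[6]*1e3,"cost",s.cost);print(np.round(s.fun,1))
E
python3 - <<'E'
from fit import *
k=lambda x,y:(230+x/2,130+y/2)
fit("w9.npz",[k(92,28),k(275,28)],[None,None],[k(96,292),k(266,292)],[.48429,-.27124,.0417])
fit("w10.npz",[k(93,72),k(274,70)],[k(93,44),k(274,44)],[k(105,262),k(262,262)],[.48437,-.27167,.104])
E
```

```text
dx dy dz mm [ 0.2959762   0.41733305 -0.22007294] pitch deg -11.766642082167554 yaw -0.44071337202643746 gap 32.501883112594435 padhalf 16.39670167312221 cost 0.37396091661281033
[-0.2 -0.3 -0.2  0.3  0.2 -0.2  0.2  0.3  0.1  0.1 -0.1 -0.4 -0.1]
dx dy dz mm [  5.73647046  -0.23845177 -35.7999348 ] pitch deg 32.75896011437636 yaw 0.1896560309313635 gap 30.728591511519472 padhalf 17.91903204386943 cost 102.11863696761242
[ -1.2   1.5   1.3   2.2   1.2  -3.7  -1.4  -4.    0.    2.8   0.    2.4
   1.9  -0.1 -11.9   1.1   0. ]
```

```bash
cat > fit2.py <<'E'
from h import *
from scipy.optimize import least_squares
def run(wf2,tcp2,obs2,ref=("w9.npz",[.48429,-.27124,.0417]),names=None):
    c1=np.load(ref[0]);c2=np.load(wf2)
    k=lambda q:(230+q[0]/2,130+q[1]/2)
    o1=np.array(ref[1])*1.0; o1[2]=.051; zoff=.051-ref[1][2]
    yaw=np.radians(60);X=np.array([np.cos(yaw),np.sin(yaw),0]);Y=np.array([-X[1],X[0],0]);Z=np.array([0,0,1.])
    R9={"tipL":((92,28),.057),"tipR":((275,28),.057),"insL":((104,194),.057),"insR":((261,194),.057),"barL1":((65,114),"b"),"barL2":((70,157),"b"),"ndlB":((220,158),"b"),"ndlT":((214,25),"b"),"padL":((96,292),.061),"padR":((266,292),.061),"padLr":((102,452),.061),"padRr":((262,452),.061)}
    def res(p,full=False):
        dx,dz,pi,hb=p; r=[]
        for n,q in obs2.items():
            uv,z=R9[n]; z=hb if z=="b" else z
            P=ray("wrist",*k(uv),z,c1)-o1
            a,b,h=P@X,P@Y,P[2]
            x=X*np.cos(pi)+Z*np.sin(pi);zz=Z*np.cos(pi)-X*np.sin(pi)
            W=np.array(tcp2)+np.array([0,0,zoff])+dx*X+dz*Z+a*x+b*Y+h*zz
            u,v=proj("wrist",W,c2); r.append(v-k(q)[1])
        return np.r_[r,(hb-.066)/.004]
    s=least_squares(res,[0,0,0,.066],x_scale=[.001,.001,.05,.001],loss="soft_l1")
    p=s.x;print("dx,dz mm",p[:2]*1e3,"pitch",np.degrees(p[2]),"hbar",p[3]*1e3);print(dict(zip(obs2,np.round(res(p),1))))
E
python3 - <<'E'
from fit2 import *
run("w10.npz",[.48437,-.27167,.104],{"tipL":(93,72),"tipR":(274,70),"insL":(112,228),"insR":(254,228),"barL1":(65,165),"barL2":(72,208),"ndlB":(242,220),"ndlT":(243,90),"padL":(105,262),"padR":(262,262),"padLr":(113,412),"padRr":(248,412)})
E
```

```text
dx,dz mm [  0.540607   -12.57689865] pitch 22.204002983276272 hbar 64.99481487105757
{'tipL': np.float64(-0.4), 'tipR': np.float64(0.6), 'insL': np.float64(-5.2), 'insR': np.float64(-5.2), 'barL1': np.float64(2.8), 'barL2': np.float64(-0.7), 'ndlB': np.float64(-6.2), 'ndlT': np.float64(0.6), 'padL': np.float64(20.1), 'padR': np.float64(20.0), 'padLr': np.float64(-0.1), 'padRr': np.float64(-0.1)}
```

>>> arm_command --rows '[[[0,0,-10],0,0.2],[[0,0,-10],0,0.2],[[0,0,-10],0,0.2],[[0,0,-10],0,0.2],[[0,0,0],0,0.2]]'

```text
t: 12.75
tcp_pos: [0.4832, -0.2682, 0.0605]
tool_rot: [0.866, 0.5, 0.001, -0.003]
force: [4.4, 4.7, 1.2]
finger_gap: 0.405
```

```bash
python3 - <<'E'
from h import *
c=manip.get_calibration("wrist");s=manip.sense();print(s["tcp_pos"],s["force"],s["ft_torque"],s["finger_gap"]);np.savez("w11.npz",**c)
im=manip.snapshot("wrist");cv2.imwrite("pics/w11.png",im);cv2.imwrite("pics/w11c.png",cv2.resize(im[130:430,230:460],None,fx=2,fy=2,interpolation=cv2.INTER_CUBIC))
E
```

```text
[ 0.48315143 -0.26816975  0.06045491] [4.40751961 4.66406475 1.24594031] [ 0.92722266 -0.6309361  -0.00885922] 0.40469510995547747
```

View pics/w11c.png

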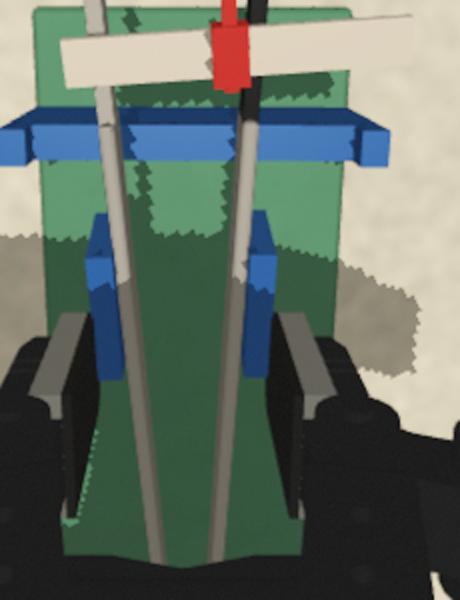

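```bash
python3 - <<'E'
from h import *
t=manip.snapshot("scene");cv2.imwrite("pics/s11.png",cv2.resize(t[160:240,195:285],None,fx=7,fy=7,interpolation=cv2.INTER_CUBIC))
t=manip.snapshot("top");cv2.imwrite("pics/t11.png",cv2.resize(t[215:305,400:520],None,fx=6,fy=6,interpolation=cv2.INTER_CUBIC))
s=manip.sense();print(s["force"],s["tcp_pos"])
E
```

```text
[2.92993087 5.87410714 1.17543802] [ 0.48329521 -0.2683916   0.06099187]
```

View pics/s11.png

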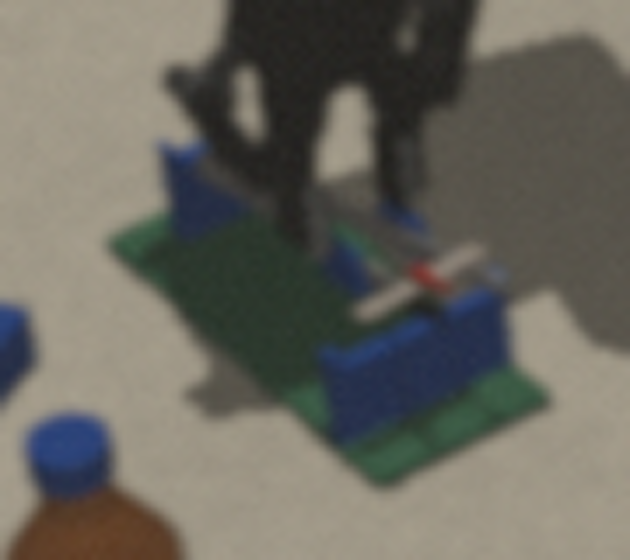

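View pics/t11.png

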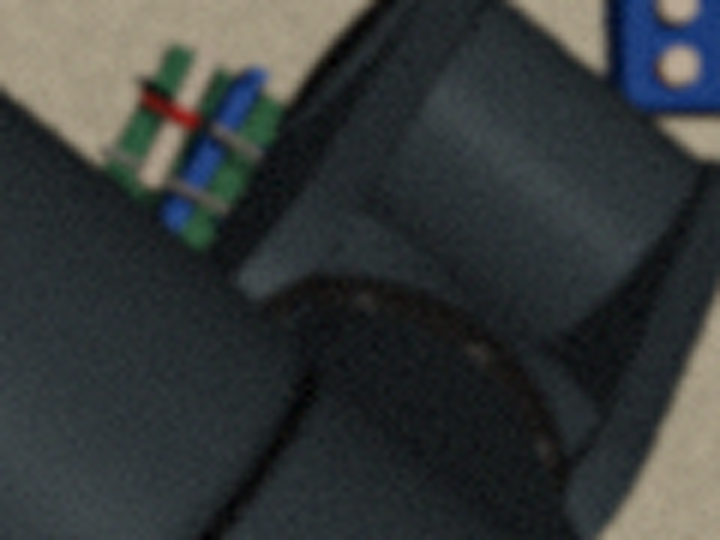

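>>> arm_command --rows '[[[0,0,-6],0,0.2],[[0,0,-6],0,0.2],[[0,0,0],0,0.1],[[0,0,0],0,0],[[0,0,0],0,-0.2],[[0,0,0],0,-0.4],[[0,0,0],0,-0.6]]'

```text
t: 13.78
tcp_pos: [0.4834, -0.2715, 0.0503]
tool_rot: [0.866, 0.5, -0.0, 0.0]
force: [-1.2, 0.1, 0.7]
finger_gap: 0.8
```

```bash
python3 - <<'E'
from h import *
c=manip.get_calibration("wrist");s=manip.sense();print(s["tcp_pos"],s["force"],s["ft_torque"],s["finger_gap"]);np.savez("w12.npz",**c)
im=manip.snapshot("wrist");cv2.imwrite("pics/w12.png",im)
E
```

```text
[ 0.48340175 -0.27145389  0.05028617] [-1.19341769  0.08043189  0.72768231] [-0.03537565  0.01719839 -0.01429655] 0.8002021673348818
```

View pics/w12.png

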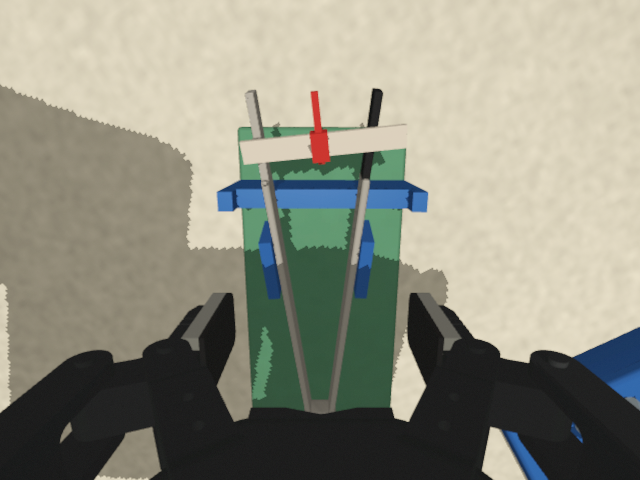

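>>> arm_command --rows '[[[0,0,40],0,-1],[[0,0,60],0,-1],[[0,0,60],0,-1],[[0,0,0],0,-1]]'

```text
t: 14.32
tcp_pos: [0.4862, -0.2735, 0.2157]
tool_rot: [0.866, 0.5, 0.002, 0.006]
force: [0.6, -0.2, -0.6]
finger_gap: 0.999
```

```bash
python3 - <<'E'
from h import *
c=manip.get_calibration("wrist");s=manip.sense();print(s["tcp_pos"],s["force"],s["finger_gap"]);np.savez("w13.npz",**c)
im=manip.snapshot("wrist");cv2.imwrite("pics/w13.png",im);cv2.imwrite("pics/w13c.png",cv2.resize(im[95:345,240:400],None,fx=3,fy=3,interpolation=cv2.INTER_CUBIC)[:, :])
t=manip.snapshot("scene");cv2.imwrite("pics/s13.png",cv2.resize(t[160:240,195:285],None,fx=7,fy=7,interpolation=cv2.INTER_CUBIC))
E
```

```text
[ 0.48623557 -0.27345146  0.21566984] [ 0.55126958 -0.24478309 -0.62702397] 0.9987130256919478
```

View pics/w13c.png

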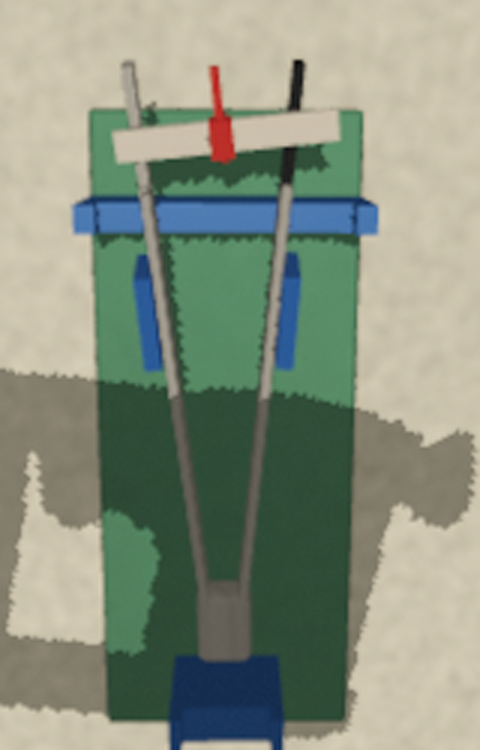

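View pics/s13.png

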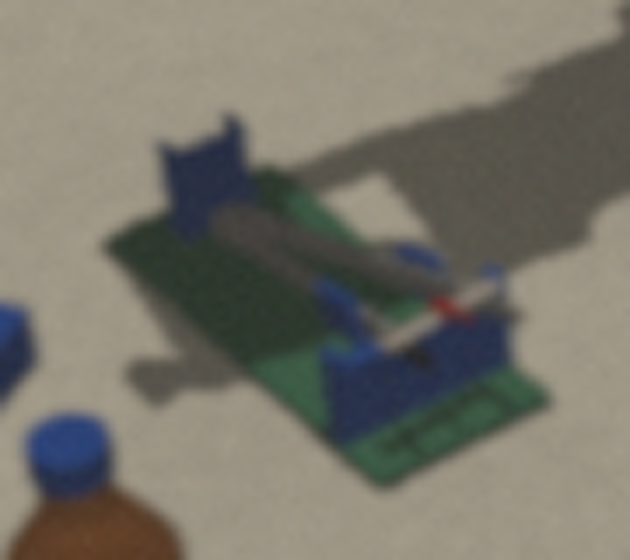

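```bash
python3 - <<'E'
from h import *
c=np.load("w13.npz");c7=np.load("w7.npz")
C=lambda x,y,z: ray("wrist",240+(x+.5)/3-.5,95+(y+.5)/3-.5,z,c)
F=lambda x,y,z: ray("wrist",265+(x+.5)/5-.5,125+(y+.5)/5-.5,z,c7)
yaw=np.radians(60);X=np.array([np.cos(yaw),np.sin(yaw),0]);Y=np.array([-X[1],X[0],0])
o=np.array([.4836,-.2714,0])
L=lambda P:np.round(1e3*np.array([(P-o)@X,(P-o)@Y,P[2]]),1)
print("tipL",L(C(128,63,.066)),"tipR",L(C(298,62,.066)))
print("spine rear top",L(C(222,660,.022)), "spine front top",L(C(222,582,.028)))
print("padL front top",L(C(147,278,.058)),"padR",L(C(290,278,.058)),"rear top",L(C(152,370,.052)),L(C(285,370,.052)))
print("front saddle",L(C(85,200,.053)),L(C(367,200,.053)),L(C(226,200,.045)),L(C(226,235,.008)))
print("rear saddle",L(C(226,656,.045)),L(C(226,708,.045)))
print("open pads R",L(F(432,408,.061)),L(F(418,545,.061)),"L",L(F(160,405,.061)),L(F(167,545,.061)))
E
```

```text
tipL [82.9 24.3 66. ] tipR [ 83.2 -18.7  66. ]
spine rear top [-104.8    1.8   22. ] spine front top [-74.2   1.6  28. ]
padL front top [27.6 21.4 58. ] padR [ 27.6 -17.7  58. ] rear top [ 0.8 21.  52. ] [  0.7 -16.8  52. ]
front saddle [48.2 38.1 53. ] [ 48.1 -38.7  53. ] [47.7 -0.2 45. ] [34.6 -0.1  8. ]
rear saddle [-91.9   0.3  45. ] [-110.     0.4   45. ]
open pads R [ 12.  -22.8  61. ] [-11.3 -21.1  61. ] L [12.1 22.1 61. ] [-11.7  21.1  61. ]
```

```bash
python3 - <<'E'
import cv2
im=cv2.imread("pics/w13.png");cv2.imwrite("pics/g.png",cv2.resize(im[165:235,270:350],None,fx=8,fy=8,interpolation=cv2.INTER_CUBIC))
E
```

```text
(no output)
```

View pics/g.png

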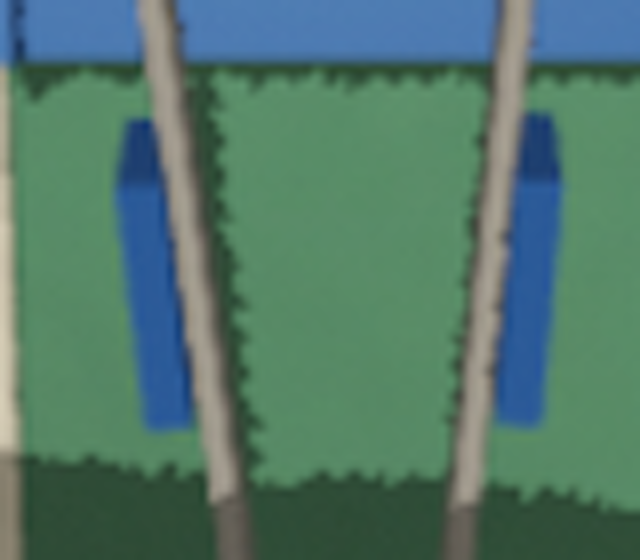

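>>> arm_command --rows '[[[3,16,-60],0,-0.6],[[0,0,-60],0,-0.6],[[0,0,-59],0,-0.6],[[0,0,0],0,-0.6],[[0,0,0],0,-0.6]]'

```text
t: 15.05
tcp_pos: [0.4866, -0.2551, 0.0317]
tool_rot: [0.866, 0.5, -0.0, -0.0]
force: [-1.1, 0.5, 1.1]
finger_gap: 0.801
```

```bash
python3 - <<'E'
from h import *
c=manip.get_calibration("wrist");s=manip.sense();print(s["tcp_pos"],s["force"],s["finger_gap"]);np.savez("w14.npz",**c)
im=manip.snapshot("wrist");cv2.imwrite("pics/w14.png",im)
E
```

```text
[ 0.48657518 -0.25512446  0.03165914] [-1.05703492  0.51649416  1.06671734] 0.801194513323923
```

View pics/w14.png

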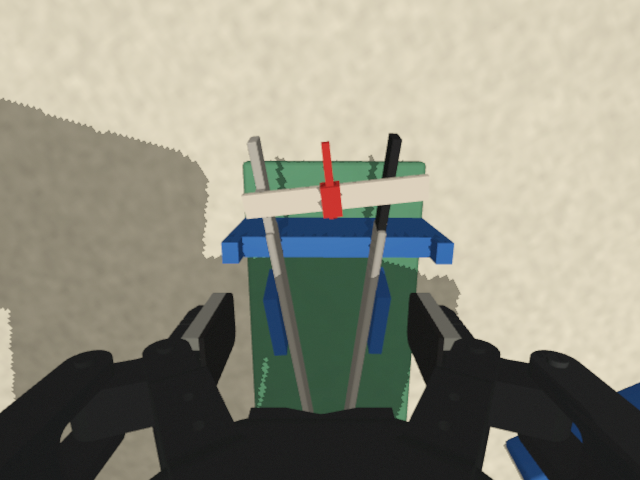

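>>> arm_command --rows '[[[2,-1,4],0,-0.4],[[0,0,0],0,-0.1],[[0,0,0],0,0.1],[[0,0,0],0,0.2],[[0,0,0],0,0.3],[[0,0,0],0,0.3],[[0,0,0],0,0.3]]' --squeeze 40

```text
t: 15.98
tcp_pos: [0.4903, -0.2575, 0.0378]
tool_rot: [0.866, 0.5, 0.001, 0.003]
force: [-0.0, -0.8, 8.7]
finger_gap: 0.353
```

```bash
python3 - <<'E'
from h import *
c=manip.get_calibration("wrist");s=manip.sense();print(s["tcp_pos"],s["force"],s["finger_gap"]);np.savez("w15.npz",**c)
im=manip.snapshot("wrist");cv2.imwrite("pics/w15.png",im);cv2.imwrite("pics/w15c.png",cv2.resize(im[130:430,230:460],None,fx=2,fy=2,interpolation=cv2.INTER_CUBIC))
E
```

```text
[ 0.49025823 -0.25754662  0.03780435] [-0.04930724 -0.78066157  8.72771628] 0.3530153580253999
```

View pics/w15c.png

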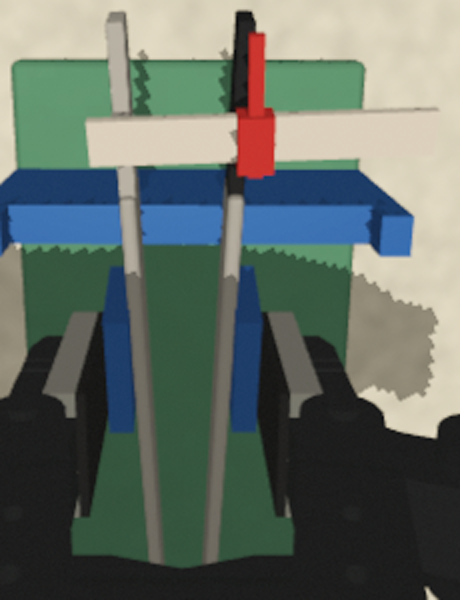

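>>> arm_command --rows '[[[0,0,2],0,0.3],[[0,0,3],0,0.3],[[0,0,5],0,0.3],[[0,0,7],0,0.3],[[0,0,8],0,0.3],[[0,0,8],0,0.3],[[0,0,7],0,0.3],[[0,0,5],0,0.3],[[0,0,0],0,0.3]]'

```text
t: 17.15
tcp_pos: [0.4887, -0.2561, 0.0807]
tool_rot: [0.866, 0.5, 0.0, 0.0]
force: [-0.1, -0.2, -0.9]
finger_gap: 0.349
```

```bash
python3 - <<'E'
from h import *
c=manip.get_calibration("wrist");s=manip.sense();print(s["tcp_pos"],s["force"],s["ft_torque"],s["finger_gap"]);np.savez("w16.npz",**c)
im=manip.snapshot("wrist");cv2.imwrite("pics/w16.png",im);cv2.imwrite("pics/w16c.png",cv2.resize(im[130:430,230:460],None,fx=2,fy=2,interpolation=cv2.INTER_CUBIC))
t=manip.snapshot("scene");cv2.imwrite("pics/s16.png",cv2.resize(t[160:240,195:285],None,fx=7,fy=7,interpolation=cv2.INTER_CUBIC))
E
```

```text
[ 0.48867984 -0.2561269   0.08067484] [-0.07713364 -0.23714747 -0.91125673] [7.99360898e-02 2.72825801e-02 2.79956978e-05] 0.34866162580577853
```

View pics/w16c.png

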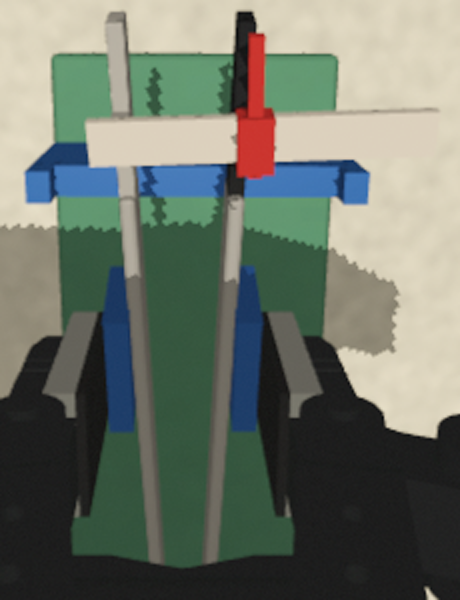

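View pics/s16.png

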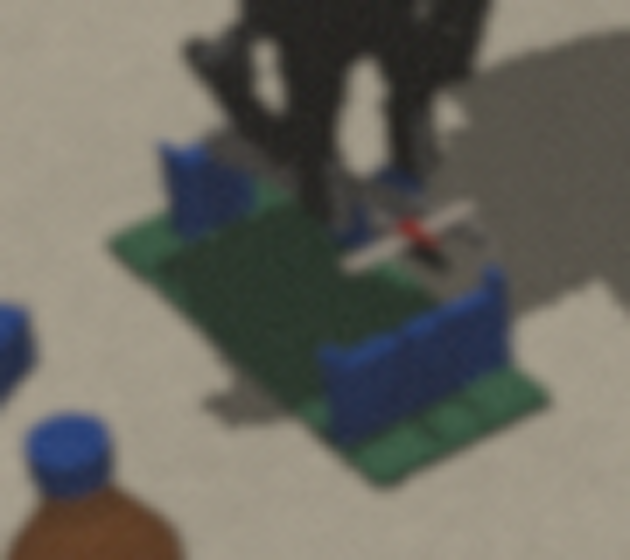

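>>> arm_command --rows '[[[0,0,10],0,0.3],[[-3,-9,0],0,0.3],[[-4,-10,0],0,0.3],[[0,0,-5],0,0.3],[[0,0,-10],0,0.3],[[0,0,-8],0,0.3],[[0,0,-6],0,0.3],[[0,0,-6],0,0.3],[[0,0,0],0,0.3]]'

```text
t: 18.38
tcp_pos: [0.4813, -0.2747, 0.0547]
tool_rot: [0.866, 0.5, -0.0, -0.0]
force: [-0.2, 0.5, -0.2]
finger_gap: 0.352
```

```bash
python3 - <<'E'
from h import *
c=manip.get_calibration("wrist");s=manip.sense();print(s["tcp_pos"],s["force"],s["ft_torque"],s["finger_gap"]);np.savez("w17.npz",**c)
im=manip.snapshot("wrist");cv2.imwrite("pics/w17.png",im);cv2.imwrite("pics/w17c.png",cv2.resize(im[130:430,230:460],None,fx=2,fy=2,interpolation=cv2.INTER_CUBIC))
t=manip.snapshot("scene");cv2.imwrite("pics/s17.png",cv2.resize(t[160:240,195:285],None,fx=7,fy=7,interpolation=cv2.INTER_CUBIC))
E
```

```text
[ 0.48132596 -0.27472033  0.05467515] [-0.22894474  0.54136119 -0.22063367] [-0.00652507  0.0189603  -0.02867883] 0.35210025148513785
```

View pics/w17c.png

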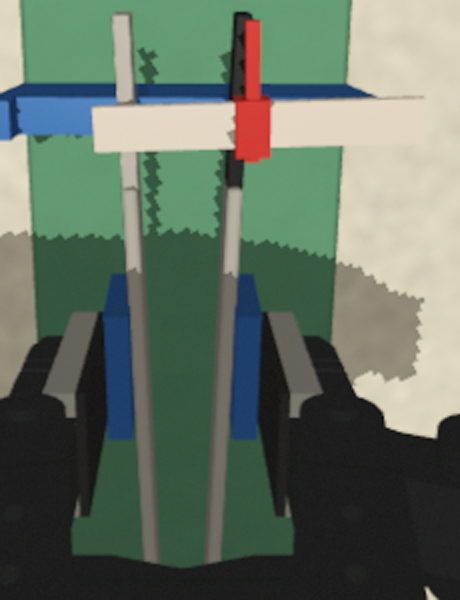

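View pics/s17.png

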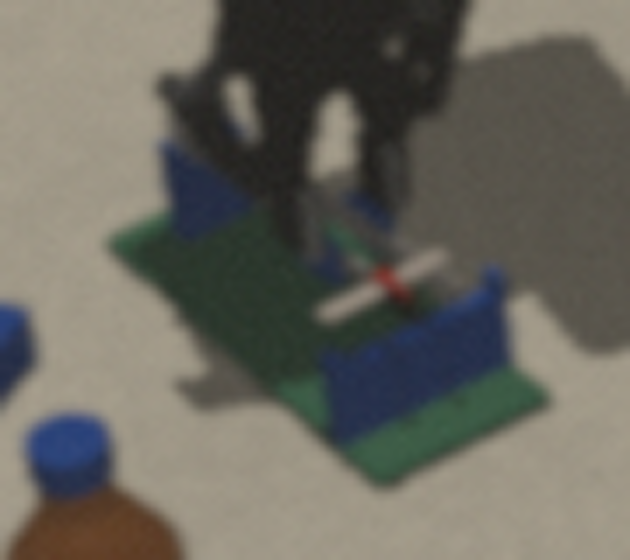

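>>> arm_command --rows '[[[0,0,-4],0,0.3],[[0,0,-4],0,0.3],[[0,0,-3],0,0.3],[[0,0,0],0,0.3]]'

```text
t: 18.98
tcp_pos: [0.4814, -0.275, 0.0439]
tool_rot: [0.866, 0.5, -0.0, -0.0]
force: [-0.4, 0.9, -0.0]
finger_gap: 0.349
```

```bash
python3 - <<'E'
from h import *
c=manip.get_calibration("wrist");s=manip.sense();print(s["tcp_pos"],s["force"],s["ft_torque"],s["finger_gap"]);np.savez("w18.npz",**c)
im=manip.snapshot("wrist");cv2.imwrite("pics/w18.png",im);cv2.imwrite("pics/w18c.png",cv2.resize(im[130:430,230:460],None,fx=2,fy=2,interpolation=cv2.INTER_CUBIC))
E
```

```text
[ 0.48142935 -0.2749551   0.04393938] [-0.38548754  0.90062946 -0.03046733] [ 0.02226384  0.01810177 -0.0022684 ] 0.349414624865605
```

View pics/w18c.png

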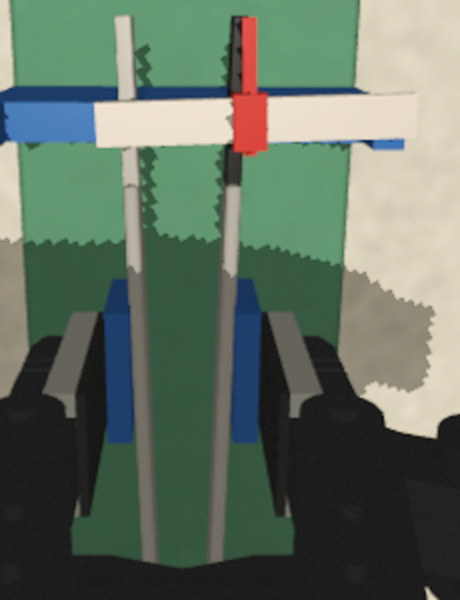

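>>> arm_command --rows '[[[0,0,-2],0,0.3],[[0,0,-1],0,0.3],[[0,0,0],0,0.3]]'

```text
t: 19.4
tcp_pos: [0.4816, -0.2749, 0.0421]
tool_rot: [0.866, 0.5, 0.0, 0.0]
force: [-0.3, 0.9, 5.7]
finger_gap: 0.346
```

```bash
python3 - <<'E'
from h import *
c=manip.get_calibration("wrist");s=manip.sense();print(s["tcp_pos"],s["force"],s["ft_torque"],s["finger_gap"]);np.savez("w19.npz",**c)
im=manip.snapshot("wrist");cv2.imwrite("pics/w19.png",im);cv2.imwrite("pics/w19c.png",cv2.resize(im[130:430,230:460],None,fx=2,fy=2,interpolation=cv2.INTER_CUBIC))
E
```

```text
[ 0.4815661  -0.27493032  0.04212427] [-0.27217727  0.9053889   5.70637924] [0.20316039 0.16979664 0.00278196] 0.34593459461578224
```

View pics/w19c.png

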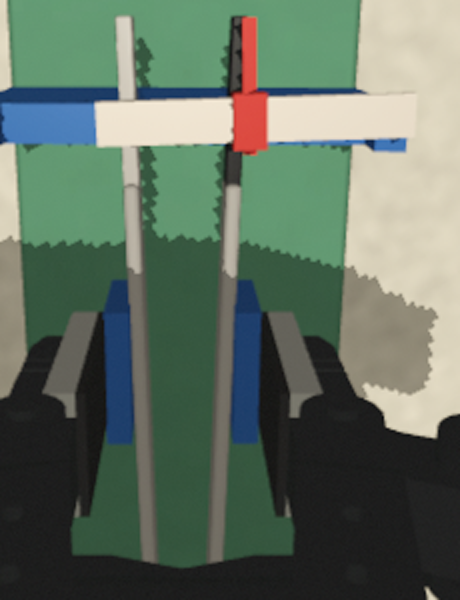

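>>> arm_command --rows '[[[0,0,0],0,0.28],[[0,0,0],0,0.26],[[0,0,0],0,0.26],[[0,0,2],0,0.26],[[0,0,3],0,0.26],[[0,0,5],0,0.26],[[0,0,7],0,0.26],[[0,0,8],0,0.26],[[0,0,10],0,0.26],[[0,0,10],0,0.26],[[0,0,5],0,0.26],[[0,0,0],0,0.26]]'

```text
t: 20.95
tcp_pos: [0.4817, -0.2751, 0.0918]
tool_rot: [0.866, 0.5, 0.0, 0.001]
force: [-0.7, 0.2, -1.3]
finger_gap: 0.371
```

```bash
python3 - <<'E'
from h import *
c=manip.get_calibration("wrist");s=manip.sense();print(s["tcp_pos"],s["force"],s["ft_torque"],s["finger_gap"]);np.savez("w20.npz",**c)
im=manip.snapshot("wrist");cv2.imwrite("pics/w20.png",im);cv2.imwrite("pics/w20c.png",cv2.resize(im[130:430,230:460],None,fx=2,fy=2,interpolation=cv2.INTER_CUBIC))
E
```

```text
[ 0.48170993 -0.2751254   0.09179124] [-0.73728704  0.20590745 -1.30435633] [0.03997655 0.00234567 0.04240287] 0.370885203299021
```

View pics/w20c.png

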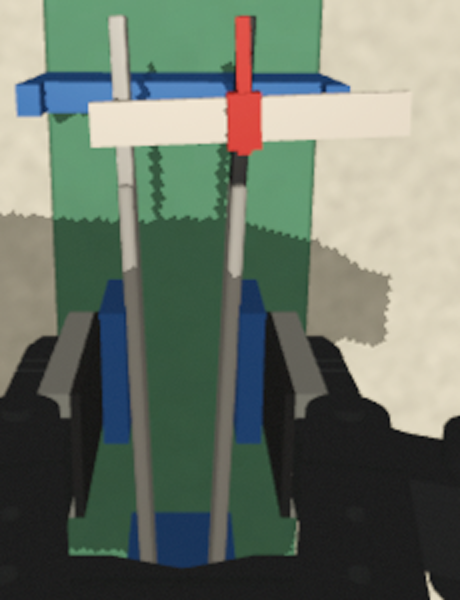

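>>> arm_command --rows '[[[2,6,3],0,0.26],[[5,14,4],0,0.26],[[8,24,3],0,0.26],[[10,32,0],0,0.26],[[11,36,0],0,0.26],[[12,36,0],0,0.26],[[11,36,0],0,0.26],[[10,32,0],0,0.26],[[8,24,0],0,0.26],[[5,16,0],0,0.26],[[3,8,0],0,0.26],[[1,3,0],0,0.26]]'

```text
t: 22.5
tcp_pos: [0.5675, -0.0077, 0.1012]
tool_rot: [0.866, 0.5, -0.0, 0.0]
force: [-0.6, -0.7, -0.5]
finger_gap: 0.371
```

>>> arm_command --rows '[[[0,0,0],0,0.26],[[0,0,0],0,0.26],[[0,0,0],0,0.26]]'

```text
t: 22.88
tcp_pos: [0.5673, -0.0085, 0.1012]
tool_rot: [0.866, 0.5, -0.0, -0.0]
force: [0.7, 0.1, -0.4]
finger_gap: 0.372
```

```bash
python3 - <<'E'
from h import *
c=manip.get_calibration("wrist");s=manip.sense();print(s["tcp_pos"],s["force"],s["ft_torque"],s["finger_gap"]);np.savez("w21.npz",**c)
im=manip.snapshot("wrist");cv2.imwrite("pics/w21.png",im);cv2.imwrite("pics/w21c.png",cv2.resize(im[125:215,270:370],None,fx=6,fy=6,interpolation=cv2.INTER_CUBIC))
t=manip.snapshot("scene");cv2.imwrite("pics/s21.png",cv2.resize(t[190:310,280:450],None,fx=4.5,fy=4.5,interpolation=cv2.INTER_CUBIC))
E
```

```text
[ 0.56734834 -0.00852337  0.10120002] [ 0.68073406  0.12037235 -0.40650996] [ 0.00010886  0.05468168 -0.07638787] 0.37163596226149775
```

View pics/w21.png

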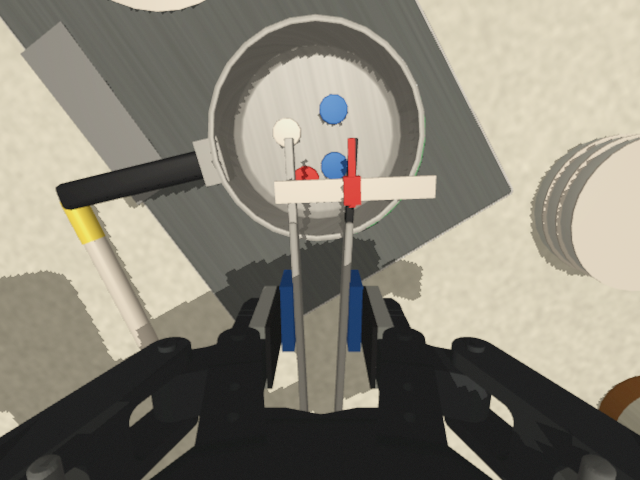

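View pics/w21c.png

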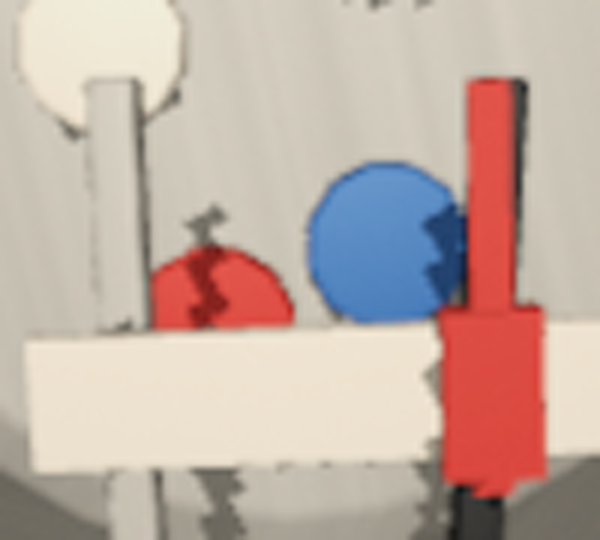

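View pics/s21.png

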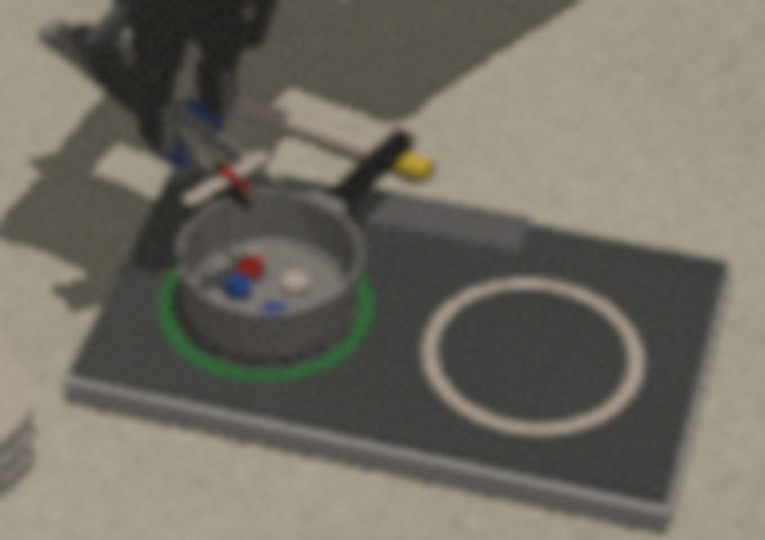

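```bash
python3 - <<'E'
from h import *
c=np.load("w21.npz");R,t=c["R"],c["t"];o=-R.T@t;print("cam",o)
yaw=np.radians(60);X=np.array([np.cos(yaw),np.sin(yaw),0]);Y=np.array([-X[1],X[0],0])
T=np.array([.56735,-.00852,0])
L=lambda P:np.round(1e3*np.array([(P-T)@X,(P-T)@Y,P[2]]),2)
C=lambda x,y,z: ray("wrist",270+(x+.5)/6-.5,125+(y+.5)/6-.5,z,c)
for z in(.110,.116):
  print("Lin",L(C(139,80,z)),"Lout",L(C(88,80,z)),"Rout",L(C(526,80,z)),C((139+475)/2,80,z))
for z in(.122,.125,.128,.131): print("needle",L(C(468,80,z)),L(C(514,80,z)),"mid",L(C(491,80,z)), "bar",L(C(30,340,z)),L(C(38,470,z)))
# open-pic tip thickness
c7=np.load("w7.npz")
F=lambda x,y,z: ray("wrist",265+(x+.5)/5-.5,125+(y+.5)/5-.5,z,c7)
print("thick open",1e3*np.linalg.norm(F(157,68,.057)-F(175,68,.057)),1e3*np.linalg.norm(F(424,72,.057)-F(443,72,.057)))
import numpy as np
P=np.array([ray("wrist",u,v,.067,c)[:2] for u,v in [(208,130),(425,130),(317,15),(320,240),(240,55),(393,50),(240,210),(398,205)]])
A=np.c_[2*P,np.ones(len(P))];s=np.linalg.lstsq(A,(P**2).sum(1),rcond=None)[0];print("pan",s[:2],np.sqrt(s[2]+s[:2]@s[:2]))
E
```

```text
cam [0.60093527 0.04990793 0.2522637 ]
Lin [ 67.44  10.42 110.  ] Lout [ 67.44  13.52 110.  ] Rout [ 67.41 -13.11 110.  ] [0.60088851 0.04997362 0.11      ]
Lin [ 67.43   9.98 116.  ] Lout [ 67.44  12.95 116.  ] Rout [ 67.41 -12.56 116.  ] [0.60089049 0.04997085 0.116     ]
needle [ 67.42  -8.77 122.  ] [ 67.41 -11.33 122.  ] mid [ 67.41 -10.05 122.  ] bar [ 53.06  16.1  122.  ] [ 45.53  15.88 122.  ]
needle [ 67.41  -8.56 125.  ] [ 67.41 -11.07 125.  ] mid [ 67.41  -9.81 125.  ] bar [ 53.39  15.73 125.  ] [ 46.04  15.52 125.  ]
needle [ 67.41  -8.36 128.  ] [ 67.41 -10.8  128.  ] mid [ 67.41  -9.58 128.  ] bar [ 53.72  15.36 128.  ] [ 46.54  15.16 128.  ]
needle [ 67.41  -8.15 131.  ] [ 67.41 -10.54 131.  ] mid [ 67.41  -9.35 131.  ] bar [ 54.05  15.   131.  ] [ 47.04  14.8  131.  ]
thick open 2.869567746941896 3.0275294961016637
pan [0.59935883 0.05089159] 0.05118395606605362
```

>>> arm_command --rows '[[[0,0,0],0,0.26],[[0,0,0],0,0.26],[[0,0,0],0,0.26],[[0,0,0],0,0.26]]'

```text
t: 23.48
tcp_pos: [0.5675, -0.0079, 0.1012]
tool_rot: [0.866, 0.5, -0.0, 0.0]
force: [-0.2, 0.4, -1.1]
finger_gap: 0.37
```

```bash
python3 - <<'E'
from h import *
s=manip.sense();print(s["t"],s["tcp_pos"],s["force"],s["finger_gap"])
im=manip.snapshot("wrist");a=cv2.imread("pics/w21.png");print("diff",np.abs(im[100:380,240:400].astype(int)-a[100:380,240:400]).mean())
cv2.imwrite("pics/w22c.png",cv2.resize(im[125:215,270:370],None,fx=6,fy=6,interpolation=cv2.INTER_CUBIC))
cv2.imwrite("pics/t22.png",manip.snapshot("top"))
E
```

```text
23.475 [ 0.56745982 -0.00788516  0.10123735] [-0.19871987  0.42330445 -1.05184059] 0.37039630736930945
diff 2.549092261904762
```

View pics/w22c.png

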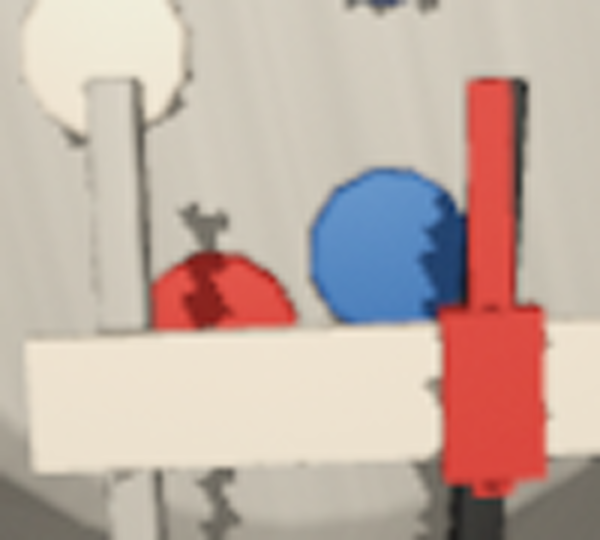

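View pics/t22.png

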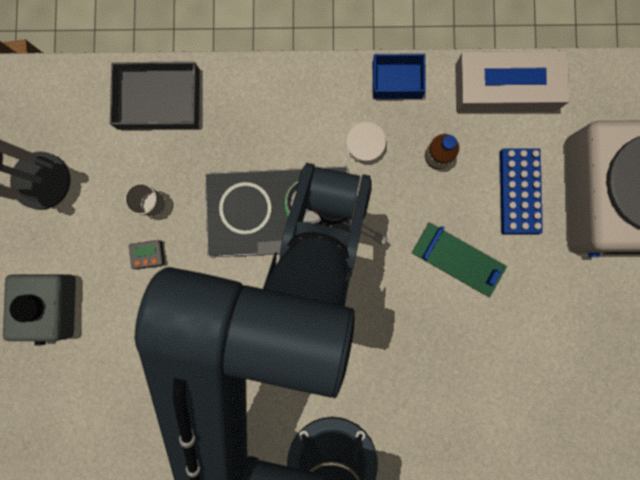

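```bash
python3 -c "
from station import manip
print(manip.sign_off())"
```

```text
the job is handed in; nothing more can be done
None
```

I slid the pan onto the green ring and released its handle. The job was handed in at about 23.5 s, with the forceps held over the pan and squeezed to the mark.

**Pan:** I gripped it by the handle and slid it flat along the plate. My last checks put its centre about 1.5–2 mm from the ring's centre.

**Failed first lift:** I first gripped the forceps at a wider gap, and the tail dropped, leaving them tilted tips-up. As I lowered them they slid about 20 mm forward, and the tail ended up in front of the rear saddle. I regripped at a gap where the pads lie flat, levelled the forceps by pressing the tail on the rear saddle, and lifted them again. After that they stayed steady in the grip. The rest, which is fixed, was the only other thing touched.

**Last checks:**

| Check | Result |
|---|---|
| Tips over the pan | about 2 mm from the pan's centre |
| Height | about 37 mm clear above the rim, level by eye (I judge within about 1°) |
| Tip gap | about 19.6 mm by camera, about 20 mm by finger opening |
| Needle | right tip's inner edge within about 0.3 mm of the needle's middle |
| Steadiness | forceps did not shift in the grip between two pictures 0.6 s apart; finger opening 0.372 then 0.370 |

The two gap readings differ by about 0.4 mm because I had to estimate the needle's height from the pictures. In the last top view the bystanders look unmoved, except that the arm hid the pen there. It was in place in a side view just before.

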